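Put the cooker spares away in the spice stand, shut its drawer and face the jars

TASK

Tidy this shelf so that the glass door can be closed in front of it. Put every loose cooker spare (the aluminium whistle weights and the black helper handles) into the open drawer of the wooden spice stand, then push the drawer fully home until it clicks into its catch, without slamming it. Turn every spice jar on top of the stand so that its label faces straight out over the drawer front, left standing upright on the stand, and leave the cooker lid, gasket rings, katori and yellow spice box where they are.

Things in the scene. Friction and masses are not known exactly. Their poses are not given: they have to be found in the camera images.
- stand: wooden spice stand, fixed: 320 mm wide (y), 200 mm deep (x), deck 105 mm above the shelf with a rail 8 mm high, 6 mm thick along its sides and back; a drawer beneath. Origin: middle of the front edge, at shelf level; +x points to the stand's back, z up: the drawer opens and labels must face along -x. The deck begins at x = 0; jars stand about 80 mm behind it, 100 mm apart
- drawer (a joint): how far the drawer is out, m: 0 = home on its stop, 0.115 to 0.135 at the start, at most 0.15. Slides along the stand's x and stays where left (friction about 1.5 N). Over the last 15 mm a sprung roller catch resists with about 10 N; some 6 mm from home it snaps over and holds the drawer shut
- drawer_face (a point): middle of the drawer front's outer face, 52 mm above the shelf (moves with the drawer, axes as the stand's); 14 mm in front of the stand's front edge when home. Flat panel 314 mm wide, 12 mm thick, from 7 to 103 mm above the shelf, with a steel knob, 20 mm in diameter, standing 20 mm out of its middle
- drawer_in (a point): centre of the drawer's inner floor, 20 mm above the shelf (moves with the drawer, axes as the stand's). Inside 276 mm wide (y), 161 mm deep (x); side and back walls 40 mm high above it, 6 mm thick, front panel 83 mm high; deck 75 mm above it. Only the part in front of the stand's front edge is open from above
- weight_a: whistle weight of a pressure cooker, a loose spare: aluminium, hexagonal skirt 36 mm across flats, 12 mm tall; above it a round body 32 mm in diameter to 42 mm up, then a black knob 26 mm in diameter; 62 mm tall, about 140 g. It stands upright on the shelf at first and may lie if knocked over. Origin: centre of its underside; z up its axis to the knob
- weight_b: as weight_a
- handle_a: helper handle of a pressure cooker, a loose spare lying flat: black bar 24 wide x 22 mm high with a flat steel bracket at one end, 90 mm long in all, about 90 g. Origin: middle of the length, on the underside; x runs along it to the bracket (black bar from x = -45 to +21 mm, then the bracket, 20 wide x 6 mm thick, to +45), z up
- handle_b: as handle_a
- jar_a: spice jar: metal cylinder with dark lid, 48 mm in diameter, 110 mm tall, about 180 g, upright on the stand. Its paper label is on its own -x side (60 mm high, spanning 45 degrees either way); a 14 mm wide strip of the label runs up over the lid's edge to the lid's centre, so that from above it points to the label's side. Origin: centre of its underside, z up
- jar_b: as jar_a
- jar_c: as jar_a
- lid: stainless steel cooker lid, 180 mm in diameter, 45 mm high with its black handle; to be left alone. Origin: centre of its underside
- gasket_big: outer rubber gasket ring lying flat, 180 mm in diameter, 12 mm high; to be left alone. Origin: centre of its underside
- gasket_small: inner rubber gasket ring nested in the big one, 148 mm in diameter, 12 mm high; to be left alone. Origin: centre of its underside
- katori: small empty steel bowl, 84 mm across, 36 mm high; to be left alone. Origin: centre of its underside
- spice_box: yellow plastic spice box, 114 x 79 mm, 64 mm high; to be left alone. Origin: centre of its underside
Not all that is in view belongs to the job. Leave any green or purple look-alike of the handle_b alone.

How it is judged:
By the outcome, as a careful person would: the job done as asked, in the order asked, and still so for the second after the job is handed in, with the robot touching nothing.
Of jar_a, jar_b, jar_c only 2 to 3 are there at a start; the rules pass over those that are not, and their reading is None.
Of weight_a, weight_b, handle_a, handle_b only 3 to 4 are there at a start; the rules pass over those that are not, and their reading is None.
At some moment in a run one of weight_a, weight_b, handle_a, handle_b may be knocked a few centimetres aside while the robot is not near it.
Once in a run the grip may slacken for a moment while it holds something.
It also fails if it takes over 210 s, if anything falls off the work surface, if the arm or the gripper's body presses on something with over 40 N, if the wrist force passes 120 N, or if a joint passes its speed limit or range.

ROBOT

A 7-joint arm with a two-finger parallel gripper is mounted at the origin on the work surface. World frame = base frame: x ahead of the robot, y to its left, z up, the work surface at z = 0. Lengths are in m, angles in rad, forces in N, time in s.
With the tool pointing down it reaches from about 0.4 to 0.85 m from the base axis. Payload 4.5 kg.
Tool frame: the origin (TCP) lies midway between the tips of the shut fingers; the grasp point (between the pads) lies 19 mm behind it (grip_depth is the x of the grasp point in the tool frame, in m); x points along the fingers, y is the direction in which the jaws open and shut, and the axes are right-handed (so a half turn about x gives the same grasp; the last joint's range is limited). The gripper opens to 85 mm and grips with 20 to 120 N. Pads are 22 mm wide; open, the fingers measure 114 mm over their backs; the gripper's body (76 mm by 85 mm) begins 54 mm behind the grasp point. The pads swing forward as they close: fully open they stand 13 mm farther back than shut.
Start: joints at [-1.116, 0.689, -0.195, 1.565, 0.157, 0.902, -0.215], TCP at [0.255, 0.571, 0.197] pointing down, gripper open.
Joint ranges: [-3.01, 3.01], [-0.46, 2.08], [-1.47, 1.51], [0.13, 2.56], [-1, 4.14], [0.04, 2.09], [-2.66, 2.66]. Speed limits (rad/s): [2.57, 2.57, 3.14, 3.14, 3.14, 3.14, 3.14].

INTERFACE

Orientations are given as a 3x3 rotation matrix whose columns are the frame's x, y, z axes.
In Python, from bench import get_obs, camera, finish_job, grip_depth gives the robot as it stands. The module is installed in compiled form; this text tells all that it offers.
- The arm moves only by the tool jog_arm, never from a script. Its argument "rows" is a list of rows, each a list of 4 numbers: the shift along the tool's x, y, z in cm, then the turn about the tool's x in rad. A call has 1 to 10 rows; each row shifts and turns the commanded pose from where the row before left it, along the tool's axes as they then stand; what a row does not reach is not made up. A row lasts 1/8 s, in which the tool goes at most 62.5 mm and 10.7 degrees, less where a joint would pass 70% of its speed; a pose out of reach is approached as far as the arm can. A call is refused whole if a number of a shift passes 6.25 or a number of a turn 0.188, either way. A call with a gripper value outside its range is refused whole. "claw" is the finger opening in cm, from 0 to 8.54, set as the call begins (left out, the last holds). The fingers move at their own pace and stop on an object; "grip_force" is the grip in N (left out, the last holds). Time passes only in rows, so rows that do not move let the fingers close. It gives the time, the measured TCP pose, the force and the opening at its end, in the units of the state.
- get_obs(): the state, without advancing time (a new reading comes with each control period).
- camera(name): name is "scene" or "side" or "wrist"; returns a dict with "color" (480x640x3 uint8, red, green, blue), "mtx" (3x3 intrinsics, pixels), "D" ([k1, k2, p1, p2, k3] as OpenCV has them; the pictures are not rectified), "pose" (4x4, takes a point from camera to world coordinates); the wrist camera has in their place "tool_from_camera" (4x4, takes a point from camera to tool coordinates, whose origin is the TCP and whose axes are the tool frame's). Camera axes: x right, y down, z forward; pixel columns grow to the right and rows downward; lengths in m; the calibration is good to about 2 mm. A picture is of the moment at which its call begins: read the wrist's pose just before it. There is no depth.
- finish_job(): hands the job in, once; it reports no verdict.
The state is a dict: "time_s": time; "joint_positions": joint angles; "qd": joint speeds; "tau": joint torques, N m; "tcp_pos": TCP position; "tcp_rot": TCP orientation; "force": force on the tool from outside, world axes, zero at the start; "moment": the same for the moment, N m; "width": finger opening in m.
Only numpy, scipy, OpenCV 4.12 (cv2) and the standard library are available. Lean on these libraries where they do the work, as an engineer would, in place of code of your own. Each camera call takes 0.05 s, during which the arm holds its last target.

## Working session

There is one attempt and no reset: what is moved stays moved. The work goes in short steps, Python scripts to look and compute and a tool call to move; the robot and the scene stay as the last step left them, time stands still between calls to the robot, and variables do not carry over. Pictures are saved under pics/ and viewed, and the job is handed in when it is done.

Besides the shell and the picture viewer there is one more tool, called after "Call:" as name(argument=value, ...), one argument or row to a line, values as JSON. jog_arm: Moves the arm, as the interface text tells. Its arguments: {"type":"object","properties":{"rows":{"type":"array","items":{"type":"array","items":{"type":"number"}}},"claw":{"type":"number"},"grip_force":{"type":"number"}},"required":["rows"]}

```bash
mkdir -p pics; ls
python3 - <<'E'
from bench import *
import cv2,numpy as np
o=get_obs();print({k:np.round(v,3).tolist() for k,v in o.items()},grip_depth)
for n in("scene","side","wrist"):
    c=camera(n);cv2.imwrite(f"pics/{n}0.png",c["color"][:,:,::-1])
    print(n,c["mtx"].tolist(),c["D"],np.round(c.get("pose",c.get("tool_from_camera")),4).tolist())
E
```

```text
pics
{'time_s': 0.0, 'joint_positions': [-1.116, 0.69, -0.194, 1.566, 0.157, 0.902, -0.215], 'qd': [-0.001, 0.002, 0.001, -0.001, 0.0, 0.001, 0.001], 'tau': [-0.0, -53.961, -1.267, -15.853, 0.009, 0.01, 0.0], 'tcp_pos': [0.255, 0.57, 0.196], 'tcp_rot': [[-0.001, 0.408, 0.913], [-0.002, 0.913, -0.408], [-1.0, -0.002, 0.0]], 'force': [0.143, -0.353, -0.264], 'moment': [0.008, 0.032, 0.005], 'width': 0.085} -0.0187
scene [[487.3717844724745, 0.0, 321.86809294855965], [0.0, 487.3717844724745, 239.34609195785387], [0.0, 0.0, 1.0]] [-0.02180223  0.          0.          0.          0.        ] [[-0.1114, 0.6586, -0.7442, 1.6826], [0.9937, 0.0849, -0.0736, 0.1368], [0.0147, -0.7477, -0.6639, 1.1155], [0.0, 0.0, 0.0, 1.0]]
side [[591.6585328246267, 0.0, 321.1117715790698], [0.0, 591.6585328246267, 240.84325983254746], [0.0, 0.0, 1.0]] [-0.12656106  0.          0.          0.          0.        ] [[-0.9703, -0.1745, 0.1675, 0.2475], [-0.2408, 0.6305, -0.7379, 1.1441], [0.0231, -0.7563, -0.6538, 1.0942], [0.0, 0.0, 0.0, 1.0]]
wrist [[359.14257612085026, 0.0, 323.7152649284809], [0.0, 359.14257612085026, 243.7801868193633], [0.0, 0.0, 1.0]] [-0.01185779  0.          0.          0.          0.        ] [[0.0005, -0.2909, 0.9568, -0.1776], [1.0, -0.0005, -0.0006, 0.0003], [0.0007, 0.9568, 0.2909, -0.0743], [0.0, 0.0, 0.0, 1.0]]
```

View pics/scene0.png

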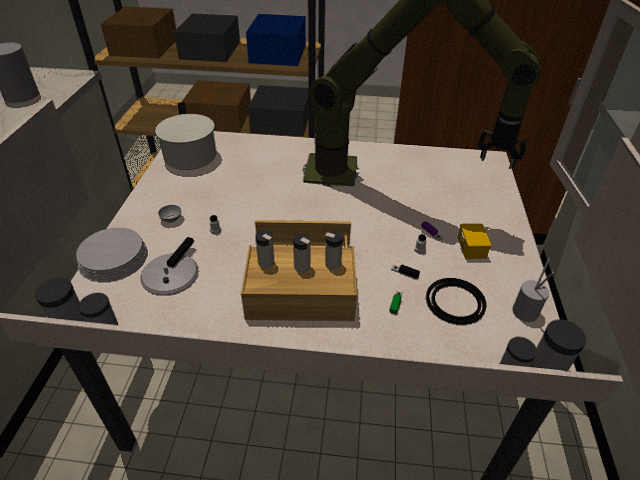

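View pics/side0.png

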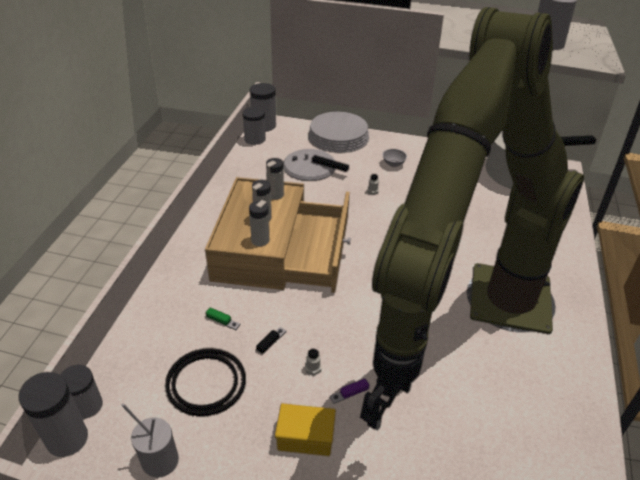

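View pics/wrist0.png

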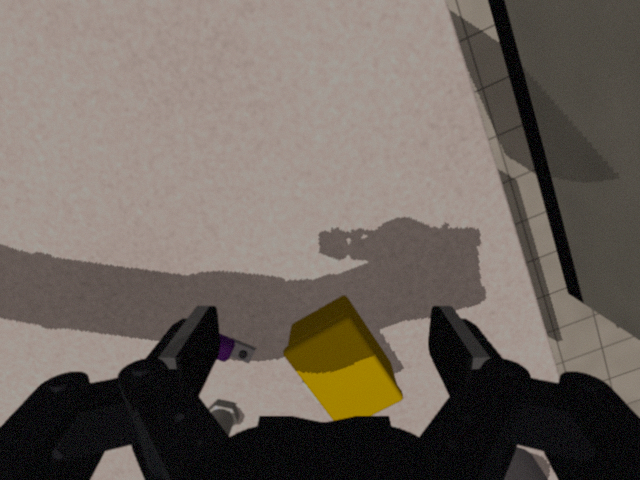

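Candidates: weights at scene (214,225) and (420,243). Handle candidates at (406,271) black, (396,302) green and (430,230) purple. I take the black one and leave the other two. The lid's handle at (180,252) also stays. There are three jars on the stand. Next I check close crops.

```bash
cat > h.py <<'E'
import cv2,numpy as np
from bench import *
from scipy.spatial.transform import Rotation as R
def cam(n):
    o=get_obs();c=camera(n)
    if n=="wrist":
        T=np.eye(4);T[:3,:3]=o["tcp_rot"];T[:3,3]=o["tcp_pos"];c["pose"]=T@c["tool_from_camera"]
    return c
def pz(c,uv,z):
    p=cv2.undistortPoints(np.array([[uv]],float),c["mtx"],c["D"])[0,0]
    P=c["pose"];d=P[:3,:3]@[p[0],p[1],1];o=P[:3,3]
    return o+d*(z-o[2])/d[2]
def tri(obs):
    A=np.zeros((3,3));b=np.zeros(3)
    for c,uv in obs:
        p=cv2.undistortPoints(np.array([[uv]],float),c["mtx"],c["D"])[0,0]
        P=c["pose"];d=P[:3,:3]@[p[0],p[1],1];d/=np.linalg.norm(d);M=np.eye(3)-np.outer(d,d);A+=M;b+=M@P[:3,3]
    x=np.linalg.solve(A,b);return x
def proj(c,X):
    P=np.linalg.inv(c["pose"]);r=cv2.Rodrigues(P[:3,:3])[0]
    return cv2.projectPoints(np.array(X,float).reshape(-1,3),r,P[:3,3],c["mtx"],c["D"])[0][:,0]
def crop(c,x0,y0,x1,y1,s,f):
    im=c["color"][y0:y1,x0:x1,::-1];im=cv2.resize(im,None,fx=s,fy=s,interpolation=cv2.INTER_CUBIC)
    im=np.ascontiguousarray(im)
    for u in range((x0+19)//20*20,x1,20):
        cv2.line(im,(int((u-x0)*s),0),(int((u-x0)*s),6),(0,0,255),1);cv2.putText(im,str(u),(int((u-x0)*s),16),0,.35,(0,0,255))
    for v in range((y0+19)//20*20,y1,20):
        cv2.line(im,(0,int((v-y0)*s)),(6,int((v-y0)*s)),(0,0,255),1);cv2.putText(im,str(v),(8,int((v-y0)*s)+4),0,.35,(0,0,255))
    cv2.imwrite("pics/"+f,im)
E
python3 - <<'E'
from h import *
c=cam("scene");crop(c,230,210,430,330,4,"s1.png");
c=cam("side");crop(c,200,150,360,300,4,"d1.png");crop(c,200,280,400,420,4,"d2.png")
E
```

```text
(no output)
```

View pics/s1.png

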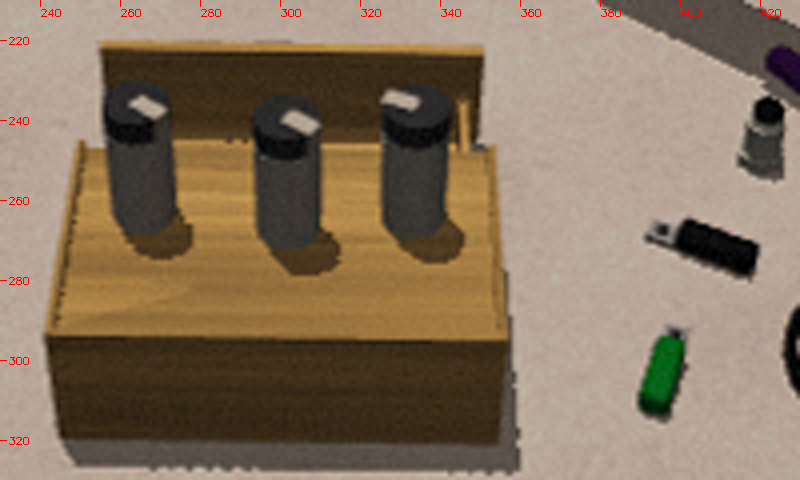

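View pics/d1.png

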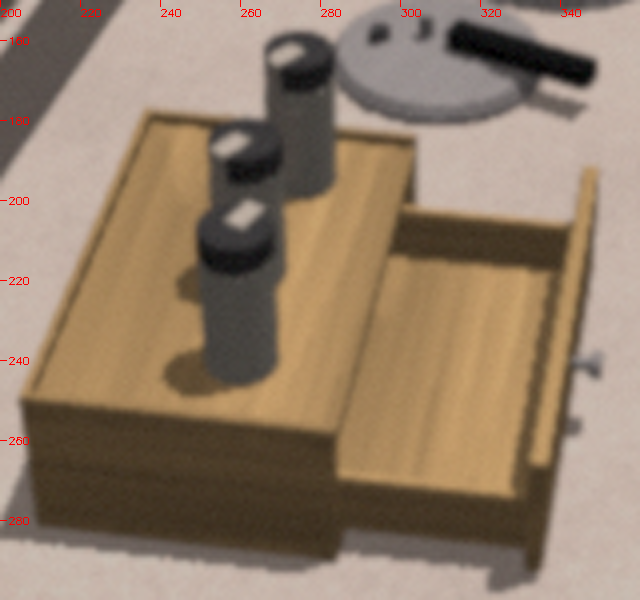

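View pics/d2.png

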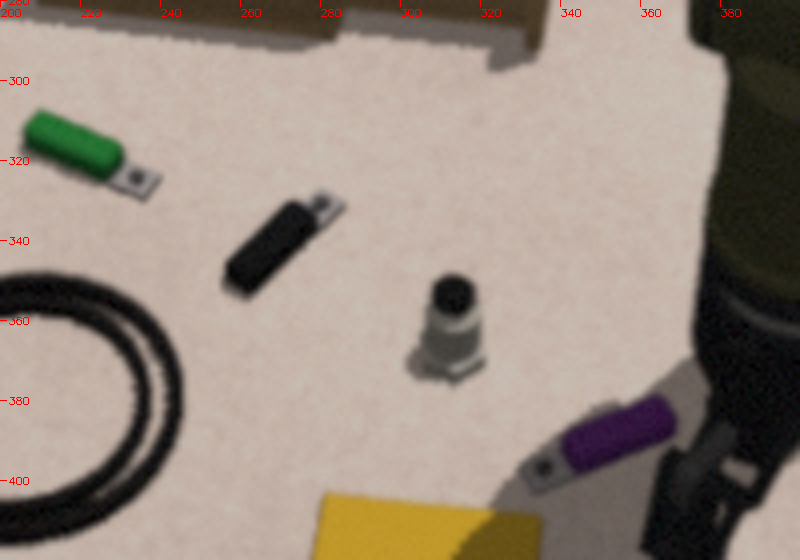

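```bash
cat >> h.py <<'E'
def load(n):
    import pickle,os
    return pickle.load(open(n,"rb"))
E
python3 - <<'E'
from h import *
s=cam("scene");d=cam("side")
# stand corners rail top z=.113 : scene back left/right, side
for n,c,uv in [("BR",s,(241.3,294)),("BL",s,(357,295)),("BL",d,(205.5,249.5)),("BR",d,(237,178)),("FR",d,(303.7,184.5)),("FL",d,(283.7,258))]:
    print(n,pz(c,uv,.113))
# model fit
names=[];L=[(s,(241.3,294),(.2,-.16,.113)),(s,(357,295),(.2,.16,.113)),(d,(205.5,249.5),(.2,.16,.113)),(d,(237,178),(.2,-.16,.113)),(d,(303.7,184.5),(0,-.16,.113)),(d,(283.7,258),(0,.16,.113)),(s,(245.5,319.5),(.2,-.16,0)),(s,(354.5,320.5),(.2,.16,0))]
from scipy.optimize import least_squares
def W(p,X):
    c,t=np.cos(p[2]),np.sin(p[2]);return [p[0]+c*X[0]-t*X[1],p[1]+t*X[0]+c*X[1],X[2]]
f=lambda p:np.concatenate([proj(c,W(p,X))[0]-uv for c,uv,X in L])
r=least_squares(f,[.7,0,0]);print(r.x,np.degrees(r.x[2]),np.round(r.fun.reshape(-1,2),1).tolist())
p=r.x
# jar tops: lid circles center z=.215
for n,a,b in [("jar1",(264.3,234.3),(274.8,165.0)),("jar2",(301.7,238.3),(261.5,187)),("jar3",(334,236.2),(259,209.5))]:
    A=pz(s,a,.215);B=pz(d,b,.215);print(n,A[:2],B[:2],tri([(s,a),(d,b)]))
# weights: knob top z=.062
print("w1",pz(s,(421.8,236.5),.06),pz(d,(313.3,353),.06), tri([(s,(421.8,236.5)),(d,(313.3,353))]))
print("w2",pz(s,(213.5,217),.06),pz(d,(374,178),.06))
# handle ends at z~.022 black, z.006 bracket
for n,c,uv,z in [("hback s",s,(417.5,271),.018),("hbrk s",s,(391.5,267.3),.006),("hb d",d,(258,350.5),.01),("hk d",d,(284,329),.006)]: print(n,pz(c,uv,z))
# drawer face top edge z=.103 side ends
for uv in [(348,192),(335,267)]: print("df",pz(d,uv,.103))
E
```

```text
BR [ 0.81142124 -0.16856544  0.113     ]
BL [0.77538322 0.14715116 0.113     ]
BL [0.76844561 0.14556708 0.113     ]
BR [ 0.7999754  -0.16776704  0.113     ]
FR [ 0.60586669 -0.18837779  0.113     ]
FL [0.57175849 0.12363285 0.113     ]
[ 0.58948793 -0.033505    0.11016011] 6.3117092981818255 [[-0.2, -1.6], [0.2, -1.3], [-1.1, 0.3], [-1.6, -0.8], [-0.0, -0.9], [-0.3, 0.5], [-0.7, -0.8], [0.3, -0.6]]
jar1 [ 0.672451   -0.12592213] [ 0.66643406 -0.11551137] [ 0.66872872 -0.12596903  0.20972589]
jar2 [ 0.67580684 -0.01934946] [ 0.66883328 -0.01045247] [ 0.67121849 -0.01935013  0.20960931]
jar3 [0.65541368 0.06919564] [0.64531411 0.07955624] [0.64836693 0.06938768 0.20778098]
w1 [0.44292371 0.34552074 0.06      ] [0.43811759 0.34776395 0.06      ] [0.43886685 0.34585893 0.05692922]
w2 [ 0.4321117  -0.36146736  0.06      ] [ 0.42694111 -0.35242711  0.06      ]
hback s [0.56377022 0.3333198  0.018     ]
hbrk s [0.5451278  0.25219546 0.006     ]
hb d [0.57257686 0.33571027 0.01      ]
hk d [0.53423616 0.25403698 0.006     ]
df [ 0.47882347 -0.20086104  0.103     ]
df [0.4452058  0.11117801 0.103     ]
```

```bash
cat > plan.py <<'E'
# usage: plan(x,y,z,psi_deg or None): prints delta in tool axes (cm) & turn (do turn AFTER shift unless noted)
from h import *
def plan(x,y,z,psi=None,pr=True):
    o=get_obs();Rm=np.array(o["tcp_rot"]);p=np.array(o["tcp_pos"])
    ps=np.degrees(np.arctan2(Rm[1,1],Rm[0,1]))
    d=Rm.T@(np.array([x,y,z])-p)*100
    t=0 if psi is None else -np.radians((psi-ps+90)%180-90)
    # direction after turn
    print(f"t={o['time_s']:.2f} tcp={np.round(p,4)} psi={ps:.1f} q7={o['joint_positions'][6]:.2f} w={o['width']:.4f} F={np.round(o['force'],1)}  shift cm={np.round(d,2)} turn={t:.3f} (after shift)")
E
python3 - <<'E'
from plan import *
plan(.44,.346,.2,96.3)
s=cam("scene");d=cam("side")
print(pz(s,(424,224),.015),pz(s,(437,236),.015),pz(d,(340,395),.01),pz(d,(366,384),.02),[pz(d,u,.064)[:2] for u in((280,404),(335,411))])
E
```

```text
t=0.35 tcp=[0.2552 0.5704 0.1965] psi=65.9 q7=-0.22 w=0.0853 F=[-0.5  0.2  0.2]  shift cm=[ -0.34 -12.93  26.03] turn=-0.531 (after shift)
[0.3209279  0.36501156 0.015     ] [0.38065488 0.40690201 0.015     ] [0.36248281 0.40612339 0.01      ] [0.31256156 0.37053556 0.02      ] [array([0.46987689, 0.49563988]), array([0.35807198, 0.48306865])]
```

Call:
jog_arm(
  rows=[
    [0, -2.6, 4.2, 0],
    [0, -2.6, 4.2, 0],
    [0, -2.6, 4.2, 0],
    [0, -2.6, 4.2, 0],
    [0, -2.5, 4.2, 0],
    [0, 0, 5, 0],
    [0, 0, 0, -0.177],
    [0, 0, 0, -0.177],
    [0, 0, 0, -0.177],
    [0, 0, 0, 0],
  ],
  claw=6.5,
)

```text
time_s: 1.7
tcp_pos: [0.44, 0.3465, 0.1967]
tcp_rot: [[-0.0, -0.108, 0.994], [0.0, 0.994, 0.108], [-1.0, 0.001, -0.0]]
force: [-0.3, -0.2, 1.3]
width: 0.065
```

Run:
```python
from plan import *
plan(.44,.346,.2,96.3)
c=cam("wrist");cv2.imwrite("pics/w1.png",c["color"][:,:,::-1])
print(proj(c,[[.44,.346,.062],[.44,.346,0]]))
```

```text
t=1.70 tcp=[0.44   0.3465 0.1967] psi=96.2 q7=0.63 w=0.0650 F=[-0.3 -0.2  1.3]  shift cm=[-0.33 -0.05 -0.01] turn=-0.002 (after shift)
[[323.0109356  221.491158  ]
 [323.11845647 207.94470508]]
```

View pics/w1.png

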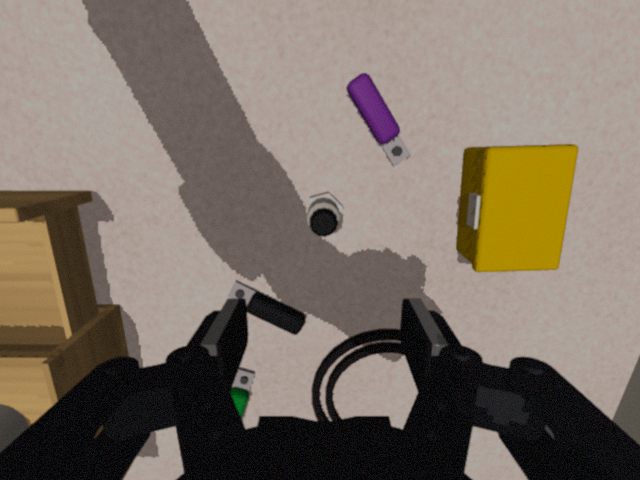

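The wrist picture shows the weight's knob at (323,222). I predicted (323,221), so the position holds. The black handle is at (275,312) and the purple one at (375,115), clear of the jaws. I descend.

Call:
jog_arm(
  rows=[
    [5, 0, 0, 0],
    [5, 0, 0, 0],
    [4, 0, 0, 0],
    [2, 0, 0, 0],
    [2, 0, 0, 0],
    [0, 0, 0, 0],
  ],
)

```text
time_s: 2.5
tcp_pos: [0.4392, 0.3459, 0.0156]
tcp_rot: [[-0.001, -0.108, 0.994], [-0.002, 0.994, 0.108], [-1.0, -0.002, -0.002]]
force: [-0.3, 1.1, -1.2]
width: 0.0645
```

Call:
jog_arm(
  rows=[
    [0, 0, 0, 0],
    [0, 0, 0, 0],
    [0, 0, 0, 0],
    [0, 0, 0, 0],
    [0, 0, 0, 0],
  ],
  claw=0,
  grip_force=60,
)

```text
time_s: 3.12
tcp_pos: [0.4407, 0.3468, 0.018]
tcp_rot: [[0.002, -0.109, 0.994], [0.001, 0.994, 0.109], [-1.0, 0.001, 0.002]]
force: [-0.6, -1.8, 5.0]
width: 0.022
```

Call:
jog_arm(
  rows=[
    [-2, 0, 0, 0],
    [-4, 0, 0, 0],
    [-5, 0, 0, 0],
    [-5, 0, 0, 0],
    [0, 0, 0, 0],
  ],
)

```text
time_s: 3.75
tcp_pos: [0.442, 0.3487, 0.1809]
tcp_rot: [[0.006, -0.109, 0.994], [0.006, 0.994, 0.109], [-1.0, 0.006, 0.007]]
force: [0.5, 0.0, -2.2]
width: 0.0224
```

Run:
```python
from plan import *
S=np.array([.5895,-.0335]);t=np.radians(6.31);ex=np.array([np.cos(t),np.sin(t)]);ey=np.array([-ex[1],ex[0]])
print(S-.06*ex+.085*ey)
plan(*(S-.06*ex+.085*ey),.2,96.3)
c=cam("wrist");cv2.imwrite("pics/w2.png",c["color"][:,:,::-1])
```

```text
[0.52052133 0.04439058]
t=3.75 tcp=[0.442  0.3487 0.1809] psi=96.3 q7=0.61 w=0.0224 F=[ 0.5  0.  -2.2]  shift cm=[ -2.05 -31.1    4.5 ] turn=-0.001 (after shift)
```

View pics/w2.png

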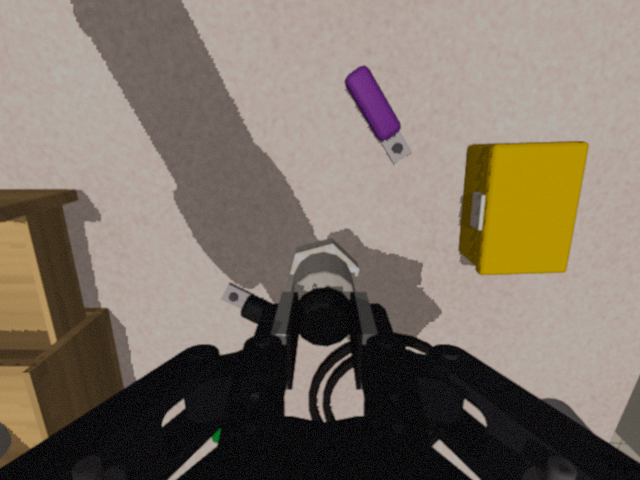

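Run:
```python
from plan import *
c=cam("wrist");crop(c,240,220,410,400,4,"w2c.png")
X=np.array(get_obs()["tcp_pos"]);print(X,proj(c,[X,X+[0,0,.019],X+[0,0,.045]]))
c=cam("side");crop(c,220,260,400,400,4,"d3.png")
print(proj(c,[X,X+[0,0,.019],X+[0,0,.045]]))
```

```text
[0.43985095 0.34601396 0.17689567] [[321.55032985 277.09378967]
 [321.39241129 292.04013757]
 [321.11455116 318.35564693]]
[[313.49854619 316.7420573 ]
 [313.6325702  310.52494653]
 [313.82100046 301.79736619]]
```

View pics/w2c.png

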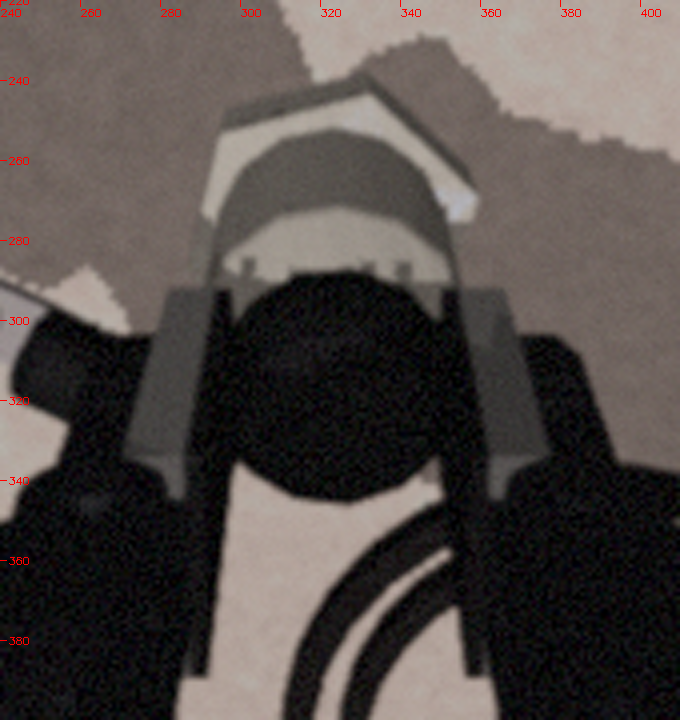

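View pics/d3.png

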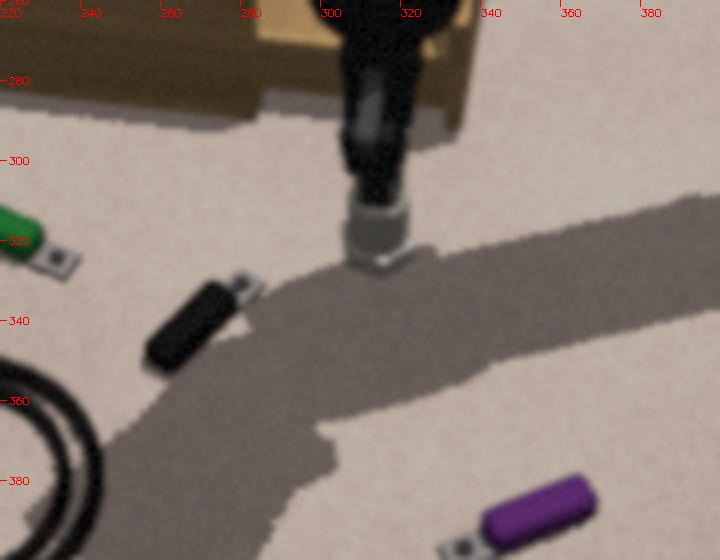

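Call:
jog_arm(
  rows=[
    [-1, -5, 0.7, 0],
    [-1, -5, 0.7, 0],
    [0, -5, 0.8, 0],
    [0, -5, 0.8, 0],
    [0, -5, 0.8, 0],
    [0, -5, 0.7, 0],
    [0, -1.5, 0, 0],
    [0, 0, 0, 0],
  ],
)

```text
time_s: 4.9
tcp_pos: [0.5183, 0.0375, 0.1954]
tcp_rot: [[-0.003, -0.108, 0.994], [-0.0, 0.994, 0.108], [-1.0, 0.0, -0.003]]
force: [0.0, 0.1, -1.4]
width: 0.0223
```

Run:
```python
from plan import *
plan(.521,.0394,.2,96.3)
c=cam("wrist");cv2.imwrite("pics/w3.png",c["color"][:,:,::-1])
c=cam("side");crop(c,220,140,400,300,4,"d4.png")
```

```text
t=4.90 tcp=[0.5183 0.0375 0.1954] psi=96.2 q7=1.17 w=0.0223 F=[ 0.   0.1 -1.4]  shift cm=[-0.46  0.16  0.29] turn=-0.002 (after shift)
```

View pics/w3.png

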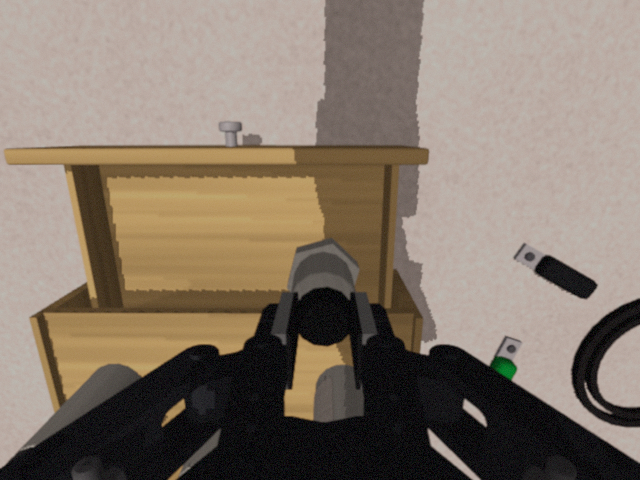

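View pics/d4.png

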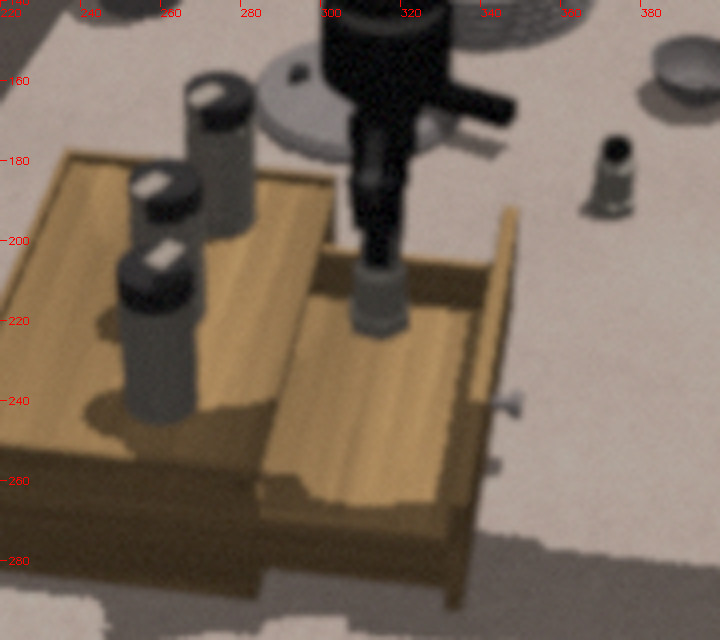

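Run:
```python
from plan import *
c=cam("wrist")
for n,uv,z in [("FL",(419,318),.113),("FR",(36,317),.113),("FLdeck",(412,319),.105),("Face topL",(427,150),.103),("Face topR",(8,150),.103)]:print(n,pz(c,uv,z))
t=np.radians(6.31)
```

```text
FL [0.57735172 0.12514935 0.113     ]
FR [ 0.61158215 -0.18467362  0.113     ]
FLdeck [0.58297126 0.1223465  0.105     ]
Face topL [0.44683959 0.10876437 0.103     ]
Face topR [ 0.48073087 -0.19739675  0.103     ]
```

Call:
jog_arm(
  rows=[
    [3, 0.2, 0.4, 0],
    [5, 0, 0, 0],
    [3.5, 0, 0, 0],
    [1.5, 0, 0, 0],
    [1, 0, 0, 0],
    [0.5, 0, 0, 0],
    [0, 0, 0, 0],
  ],
)

```text
time_s: 5.92
tcp_pos: [0.5236, 0.041, 0.0522]
tcp_rot: [[0.001, -0.11, 0.994], [0.0, 0.994, 0.11], [-1.0, 0.0, 0.001]]
force: [-0.2, -0.5, -1.8]
width: 0.0225
```

Run:
```python
from plan import *
plan(.521,.0394,.05,96.3)
c=cam("side");crop(c,250,180,370,290,5,"d5.png")
```

```text
t=5.92 tcp=[0.5236 0.041  0.0522] psi=96.3 q7=1.02 w=0.0225 F=[-0.2 -0.5 -1.8]  shift cm=[ 0.22 -0.13 -0.27] turn=0.000 (after shift)
```

View pics/d5.png

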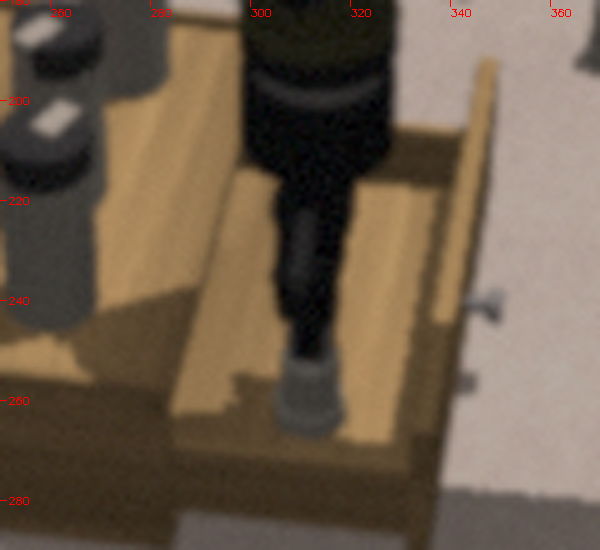

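Call:
jog_arm(
  rows=[
    [0.3, 0, 0, 0],
    [0, 0, 0, 0],
    [0, 0, 0, 0],
  ],
)

```text
time_s: 6.35
tcp_pos: [0.5231, 0.0408, 0.0488]
tcp_rot: [[0.0, -0.11, 0.994], [0.0, 0.994, 0.11], [-1.0, 0.0, 0.0]]
force: [-0.2, -0.0, -1.8]
width: 0.0224
```

Call:
jog_arm(
  rows=[
    [0.3, 0, 0, 0],
    [0, 0, 0, 0],
    [0, 0, 0, 0],
  ],
)

```text
time_s: 6.72
tcp_pos: [0.523, 0.0409, 0.0456]
tcp_rot: [[-0.0, -0.11, 0.994], [0.0, 0.994, 0.11], [-1.0, 0.0, -0.0]]
force: [0.2, -0.4, -1.3]
width: 0.0222
```

Call:
jog_arm(
  rows=[
    [0.3, 0, 0, 0],
    [0, 0, 0, 0],
    [0, 0, 0, 0],
  ],
)

```text
time_s: 7.1
tcp_pos: [0.523, 0.0409, 0.0426]
tcp_rot: [[-0.0, -0.11, 0.994], [0.0, 0.994, 0.11], [-1.0, 0.0, -0.0]]
force: [-0.0, 0.7, -1.4]
width: 0.0226
```

Call:
jog_arm(
  rows=[
    [0.3, 0, 0, 0],
    [0, 0, 0, 0],
    [0, 0, 0, 0],
  ],
)

```text
time_s: 7.48
tcp_pos: [0.523, 0.0409, 0.0396]
tcp_rot: [[-0.0, -0.11, 0.994], [0.0, 0.994, 0.11], [-1.0, 0.0, -0.0]]
force: [0.6, -0.1, -1.7]
width: 0.0226
```

Call:
jog_arm(
  rows=[
    [0, 0, 0, 0],
    [0, 0, 0, 0],
    [0, 0, 0, 0],
  ],
  claw=5,
)

```text
time_s: 7.85
tcp_pos: [0.5232, 0.0409, 0.0398]
tcp_rot: [[0.0, -0.11, 0.994], [0.0, 0.994, 0.11], [-1.0, 0.0, 0.0]]
force: [-0.4, 0.5, 0.2]
width: 0.0501
```

Call:
jog_arm(
  rows=[
    [-2, 0, 0, 0],
    [-3, 0, 0, 0],
    [-5, 0, 0, 0],
    [-5, 0, 0, 0],
    [-3, 0, 0, 0],
    [0, 0, 0, 0],
  ],
)

```text
time_s: 8.6
tcp_pos: [0.5247, 0.0412, 0.222]
tcp_rot: [[0.005, -0.11, 0.994], [0.001, 0.994, 0.11], [-1.0, 0.0, 0.005]]
force: [-0.1, 0.3, -0.4]
width: 0.0501
```

Run:
```python
from plan import *
c=cam("wrist");cv2.imwrite("pics/w4.png",c["color"][:,:,::-1])
s=cam("scene");crop(s,190,190,440,330,3,"s2.png");d=cam("side")
crop(d,200,140,400,400,2.3,"d6.png")
```

```text
(no output)
```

View pics/w4.png

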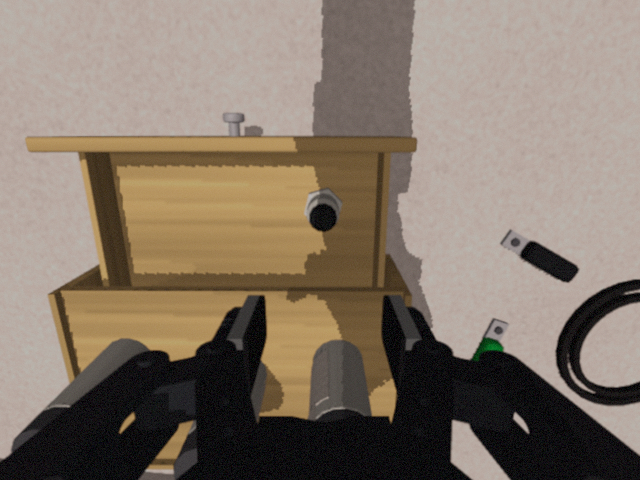

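View pics/d6.png

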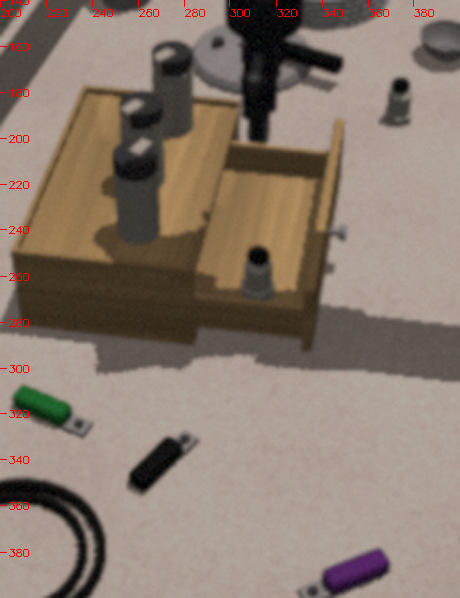

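Weight a stands in the drawer at (322,210). The black handle lies with its bracket tip at about (505,237) and its far end at (574,272). I measure it.

Run:
```python
from plan import *
c=cam("wrist");crop(c,480,210,620,300,5,"w4c.png")
a=pz(c,(505,237),.006);b=pz(c,(575,272),.011);print(a,b,np.linalg.norm(a-b),(a+b)/2,np.degrees(np.arctan2(*(a-b)[1::-1])))
```

```text
[0.53535716 0.24833247 0.006     ] [0.56635256 0.33713045 0.011     ] 0.09418489968188587 [0.55085486 0.29273146 0.0085    ] -109.24180436506956
```

View pics/w4c.png

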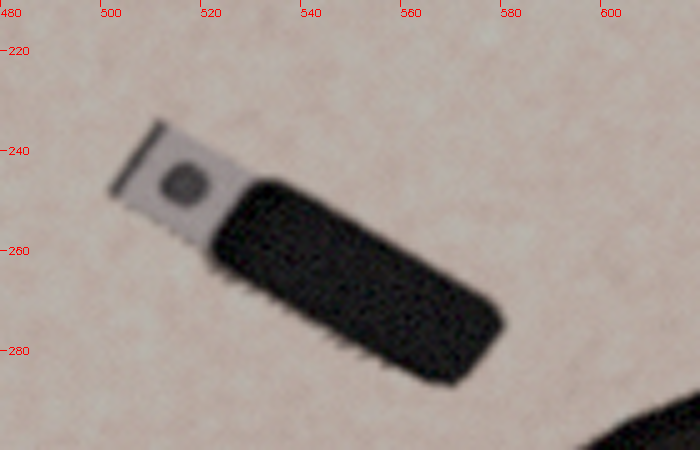

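Run:
```python
from plan import *
c=cam("wrist")
a=pz(c,(507,241),.006);b=pz(c,(575.5,280),.018);L=np.linalg.norm((a-b)[:2]);u=(a-b)/L;ang=np.degrees(np.arctan2(u[1],u[0]));print(a,b,L,ang)
g=a-u*.057;print(g)
plan(g[0],g[1],.15,ang-90)
d=cam("side");print(proj(d,[a,b]))
```

```text
[0.53935078 0.25167977 0.006     ] [0.57324467 0.33502303 0.018     ] 0.08997163133530989 -112.13050850549445
[0.56082368 0.30448048 0.0136024 ]
t=8.85 tcp=[0.5221 0.0406 0.2184] psi=96.3 q7=1.18 w=0.0500 F=[-0.1  0.7 -0.1]  shift cm=[ 6.82 25.81  6.78] turn=-1.074 (after shift)
[[282.24031401 327.8522691 ]
 [257.64455611 348.02812727]]
```

Call:
jog_arm(
  rows=[
    [0, 5.2, 0.6, 0],
    [0, 5.2, 1.5, 0],
    [1, 5.2, 1.5, 0],
    [1, 5.2, 1.6, 0],
    [1, 5, 1.6, 0],
    [1, 0, 0, -0.179],
    [1, 0, 0, -0.179],
    [1, 0, 0, -0.179],
    [0.8, 0, 0, -0.179],
  ],
  claw=5,
)

```text
time_s: 10.02
tcp_pos: [0.5616, 0.3044, 0.15]
tcp_rot: [[-0.002, -0.74, 0.673], [-0.001, 0.673, 0.74], [-1.0, 0.001, -0.002]]
force: [0.4, -0.2, -0.3]
width: 0.0502
```

Call:
jog_arm(
  rows=[
    [0, 0, 0, -0.179],
    [0, 0, 0, -0.179],
    [0, 0, 0, 0],
  ],
)

```text
time_s: 10.4
tcp_pos: [0.5618, 0.3044, 0.1505]
tcp_rot: [[-0.002, -0.925, 0.379], [-0.0, 0.379, 0.925], [-1.0, 0.002, -0.001]]
force: [0.3, -0.2, -0.6]
width: 0.05
```

Run:
```python
from plan import *
plan(.5608,.3045,.15,157.87)
c=cam("wrist");cv2.imwrite("pics/w5.png",c["color"][:,:,::-1])
print(proj(c,[[.5394,.2517,.006],[.5732,.335,.018],[.5608,.3045,.022]]))
```

```text
t=10.40 tcp=[0.5618 0.3044 0.1505] psi=157.7 q7=1.67 w=0.0500 F=[ 0.3 -0.2 -0.6]  shift cm=[ 0.05  0.09 -0.03] turn=-0.002 (after shift)
[[324.1337272  154.97600307]
 [324.500487   256.988756  ]
 [324.42829631 222.85476328]]
```

View pics/w5.png

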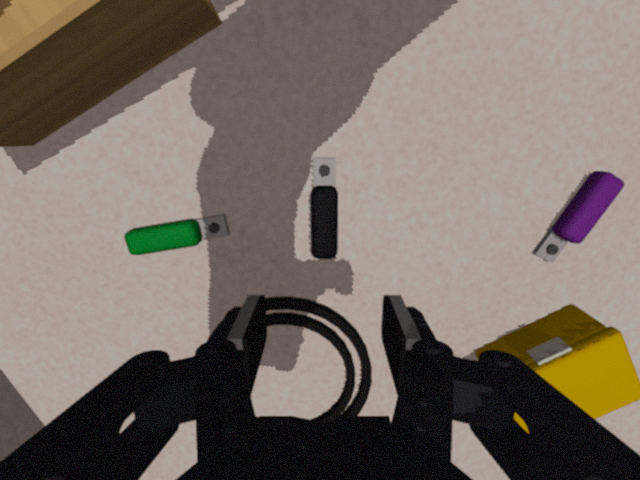

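Call:
jog_arm(
  rows=[
    [5, 0.1, 0, 0],
    [4, 0, 0, 0],
    [3, 0, 0, 0],
    [1.5, 0, 0, 0],
    [1, 0, 0, 0],
    [0.2, 0, 0, 0],
    [0, 0, 0, 0],
  ],
)

```text
time_s: 11.32
tcp_pos: [0.5619, 0.3056, 0.0056]
tcp_rot: [[0.001, -0.926, 0.377], [0.001, 0.377, 0.926], [-1.0, -0.001, 0.001]]
force: [0.3, -0.0, -0.4]
width: 0.05
```

Call:
jog_arm(
  rows=[
    [0, 0, 0, 0],
    [0, 0, 0, 0],
    [0, 0, 0, 0],
    [0, 0, 0, 0],
    [0, 0, 0, 0],
  ],
  claw=0,
  grip_force=60,
)

```text
time_s: 11.95
tcp_pos: [0.5613, 0.3052, 0.0047]
tcp_rot: [[-0.0, -0.926, 0.377], [0.0, 0.377, 0.926], [-1.0, 0.0, 0.0]]
force: [-0.5, 0.5, 0.8]
width: 0.0
```

Call:
jog_arm(
  rows=[
    [-2, 0, 0, 0],
    [-4, 0, 0, 0],
    [-5, 0, 0, 0],
    [-5, 0, 0, 0],
    [-3, 0, 0, 0],
    [0, 0, 0, 0],
  ],
)

```text
time_s: 12.7
tcp_pos: [0.5626, 0.3069, 0.1991]
tcp_rot: [[0.006, -0.926, 0.377], [0.004, 0.377, 0.926], [-1.0, -0.004, 0.006]]
force: [-0.4, 0.3, -0.5]
width: -0.0001
```

Run:
```python
from plan import *
plan(.533,-.0385,.21,96.3)
c=cam("wrist");crop(c,200,150,450,400,2.3,"w6.png")
d=cam("side");crop(d,200,200,340,340,4,"d7.png")
```

```text
t=12.70 tcp=[0.5626 0.3069 0.1991] psi=157.9 q7=1.71 w=-0.0001 F=[-0.4  0.3 -0.5]  shift cm=[ -1.26 -10.28 -33.1 ] turn=1.074 (after shift)
```

View pics/w6.png

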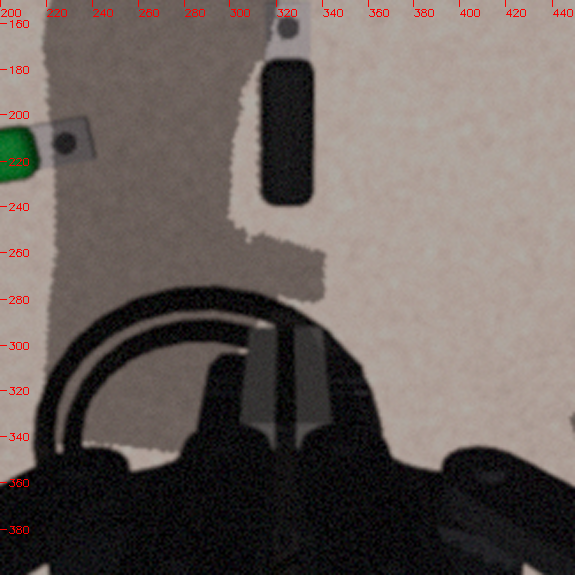

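View pics/d7.png

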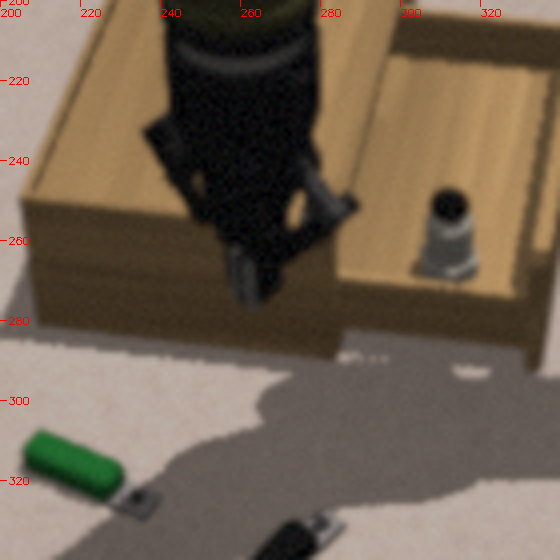

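Run:
```python
from plan import *
c=cam("wrist");d=cam("side")
print(proj(c,[[.5394,.2517,.006],[.5732,.335,.018]]),proj(d,[[.5394,.2517,.006],[.5732,.335,.018]]))
cv2.imwrite("pics/w7.png",c["color"][:,:,::-1]);crop(d,220,290,340,390,5,"d8.png")
for v in(175,239): print(pz(c,(324,v),.02))
```

```text
[[323.83538089 152.13868556]
 [323.9643551  242.45855686]] [[282.21828714 327.85434434]
 [257.66614166 348.02459576]]
[0.5471466  0.27114407 0.02      ]
[0.57154706 0.33103945 0.02      ]
```

View pics/w7.png

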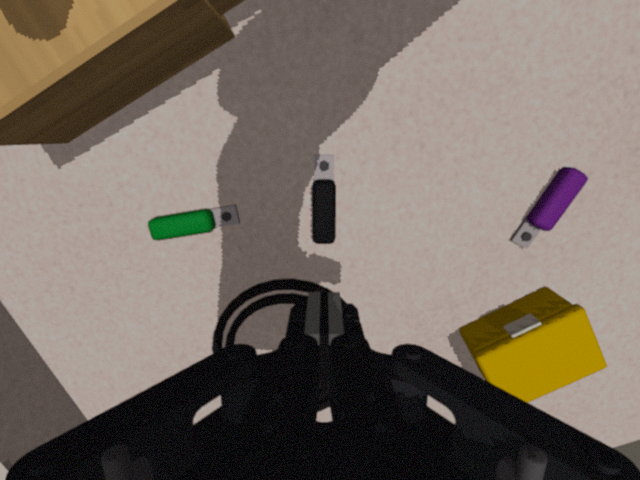

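View pics/d8.png

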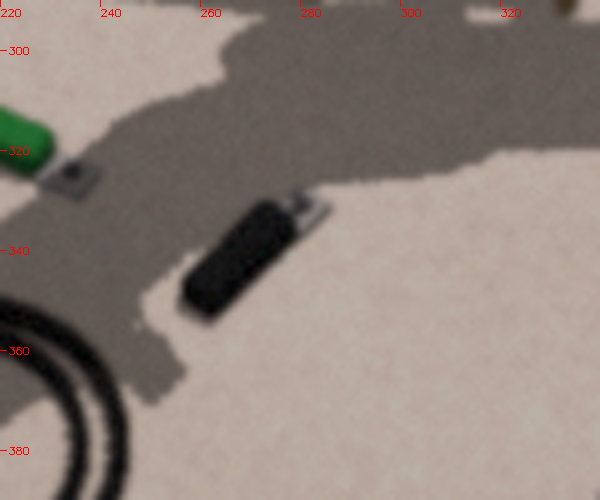

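Run:
```python
from plan import *
c=cam("wrist");crop(c,270,250,380,350,6,"w7c.png")
c["pose"]=c["tool_from_camera"]
for x in(0,-.01,-.019,-.03,-.04,-.05):print(x,proj(c,[[x,0,-.011],[x,0,0],[x,0,.011]])[:,1].round(1))
```

```text
0 [260.2 279.7 298.5]
-0.01 [266.9 287.3 307. ]
-0.019 [273.6 294.9 315.4]
-0.03 [282.8 305.2 326.8]
-0.04 [292.2 315.9 338.5]
-0.05 [302.9 327.9 351.8]
```

View pics/w7c.png

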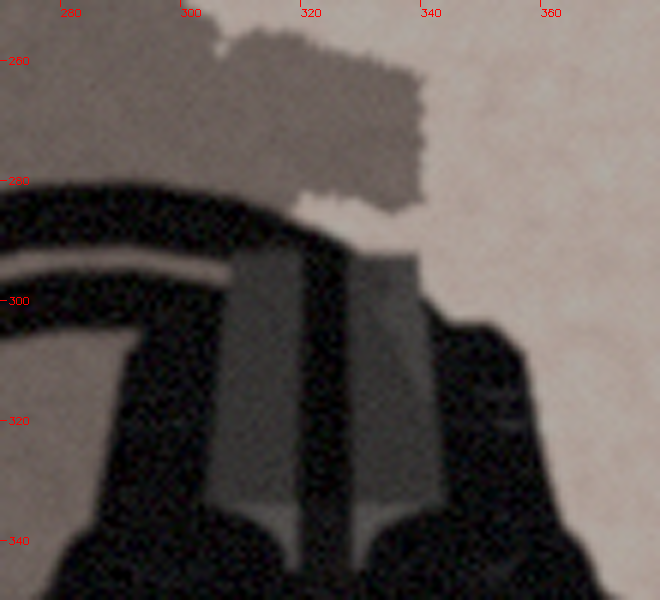

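The fingers closed to zero at TCP z 0.005 and the handle did not move. The real tips must be higher than the reported TCP suggests, so I go back down with the jaws open and look from the side.

Call:
jog_arm(
  rows=[
    [5, 0, 0, 0],
    [5, 0, 0, 0],
    [4.5, 0, 0, 0],
    [3, 0, 0, 0],
    [1.5, 0, 0, 0],
    [0.5, 0, 0, 0],
    [0, 0, 0, 0],
  ],
  claw=4.5,
)

```text
time_s: 13.82
tcp_pos: [0.5618, 0.3056, 0.0003]
tcp_rot: [[0.001, -0.926, 0.377], [0.001, 0.377, 0.926], [-1.0, -0.0, 0.001]]
force: [0.3, 0.2, 0.1]
width: 0.0451
```

Run:
```python
from plan import *
plan(.561,.305,-.01,157.9)
d=cam("side");crop(d,210,270,330,370,6,"d9.png")
s=cam("scene");crop(s,360,220,460,300,7,"s9.png")
c=cam("wrist");crop(c,200,150,450,400,2.3,"w9.png")
```

```text
t=13.82 tcp=[5.618e-01 3.056e-01 3.000e-04] psi=157.8 q7=1.54 w=0.0451 F=[0.3 0.2 0.1]  shift cm=[ 1.03  0.05 -0.09] turn=-0.001 (after shift)
```

View pics/d9.png

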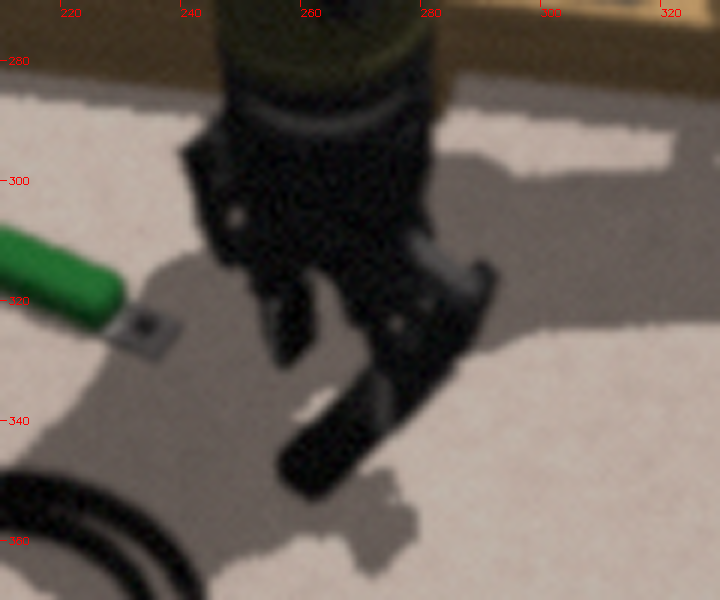

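View pics/s9.png

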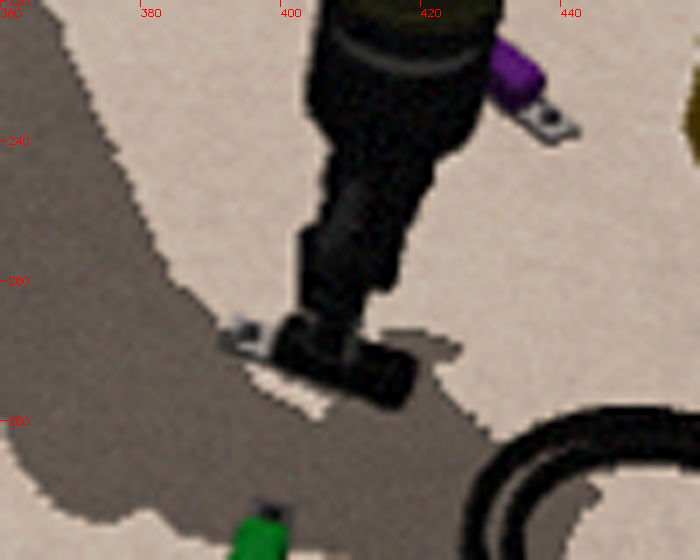

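View pics/w9.png

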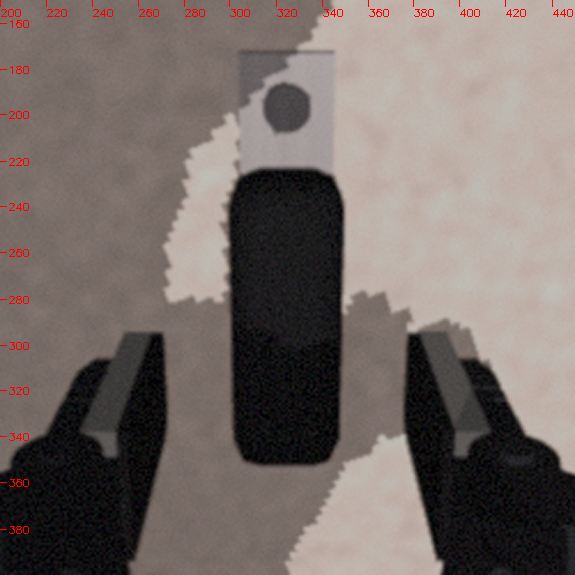

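Run:
```python
from plan import *
d=cam("side")
for z in(0,.01,.02,.03):print(z,proj(d,[[.587,.295,z]]))
```

```text
0 [[257.84246837 338.85895425]]
0.01 [[257.63144893 336.13895088]]
0.02 [[257.4187206  333.39173521]]
0.03 [[257.20426656 330.61694555]]
```

Call:
jog_arm(
  rows=[
    [0.5, 0, 0, 0],
    [0.3, 0, 0, 0],
    [0, 0, 0, 0],
  ],
)

```text
time_s: 14.4
tcp_pos: [0.5611, 0.3049, -0.0087]
tcp_rot: [[-0.001, -0.926, 0.377], [-0.0, 0.377, 0.926], [-1.0, 0.0, -0.001]]
force: [1.0, -0.1, 0.2]
width: 0.045
```

Call:
jog_arm(
  rows=[
    [0.4, 0, 0, 0],
    [0.4, 0, 0, 0],
    [0, 0, 0, 0],
    [0, 0, 0, 0],
  ],
)

```text
time_s: 14.9
tcp_pos: [0.5614, 0.3052, -0.0163]
tcp_rot: [[0.0, -0.926, 0.377], [0.0, 0.377, 0.926], [-1.0, -0.0, 0.0]]
force: [0.5, 0.2, -0.3]
width: 0.0452
```

Call:
jog_arm(
  rows=[
    [0, 0, 0, 0],
    [0, 0, 0, 0],
    [0, 0, 0, 0],
    [0, 0, 0, 0],
    [0, 0, 0, 0],
  ],
  claw=0,
)

```text
time_s: 15.52
tcp_pos: [0.5616, 0.3054, -0.0158]
tcp_rot: [[0.001, -0.926, 0.377], [0.0, 0.377, 0.926], [-1.0, -0.0, 0.001]]
force: [-1.3, -0.8, 6.1]
width: 0.0211
```

Call:
jog_arm(
  rows=[
    [-2, 0, 0, 0],
    [-4, 0, 0, 0],
    [-5, 0, 0, 0],
    [-5, 0, 0, 0],
    [-4, 0, 0, 0],
    [-2, 0, 0, 0],
    [0, 0, 0, 0],
  ],
)

```text
time_s: 16.4
tcp_pos: [0.562, 0.306, 0.206]
tcp_rot: [[0.003, -0.926, 0.377], [0.002, 0.377, 0.926], [-1.0, -0.002, 0.003]]
force: [0.7, -0.1, -1.6]
width: 0.0212
```

Run:
```python
from plan import *
plan(.536,-.0385,.21,96.3)
c=cam("wrist");crop(c,200,150,450,400,2.3,"w10.png")
```

```text
t=16.40 tcp=[0.562 0.306 0.206] psi=157.8 q7=1.71 w=0.0212 F=[ 0.7 -0.1 -1.6]  shift cm=[ -0.49 -10.58 -32.89] turn=1.074 (after shift)
```

View pics/w10.png

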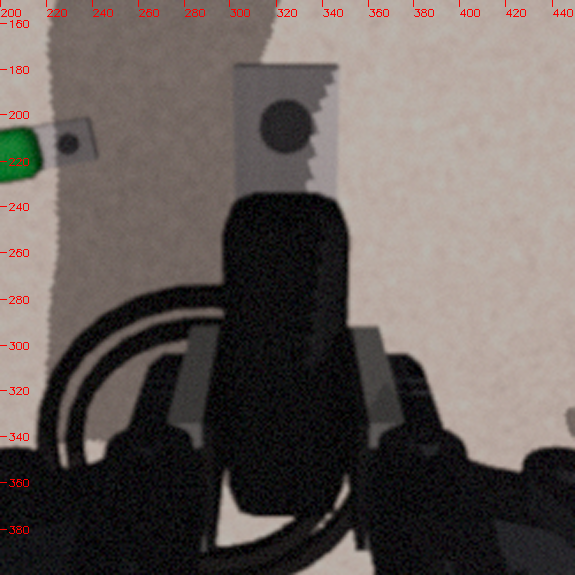

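Call:
jog_arm(
  rows=[
    [0, 0, 0, 0.179],
    [0, 0, 0, 0.179],
    [0, 0, 0, 0.179],
    [0, 0, 0, 0.179],
    [0, 0, 0, 0.179],
    [0, 0, 0, 0.179],
    [0, 0, 0, 0],
  ],
)

```text
time_s: 17.32
tcp_pos: [0.5604, 0.3045, 0.2023]
tcp_rot: [[-0.002, -0.112, 0.994], [-0.002, 0.994, 0.112], [-1.0, -0.002, -0.002]]
force: [-0.0, -0.4, -1.3]
width: 0.0213
```

Run:
```python
from plan import *
plan(.539,-.0378,.2,96.3)
```

```text
t=17.32 tcp=[0.5604 0.3045 0.2023] psi=96.4 q7=0.82 w=0.0213 F=[-0.  -0.4 -1.3]  shift cm=[  0.3  -33.77  -5.97] turn=0.003 (after shift)
```

Call:
jog_arm(
  rows=[
    [0, -3, -1, 0],
    [0, -5, -1, 0],
    [0, -5, -1, 0],
    [0, -5, -1, 0],
    [0, -5, -1, 0],
    [0, -5, -1, 0],
    [0, -4, 0, 0],
    [0, -1.8, 0, 0],
    [0, 0, 0, 0],
  ],
)

```text
time_s: 18.45
tcp_pos: [0.5387, -0.0379, 0.2032]
tcp_rot: [[-0.001, -0.11, 0.994], [0.0, 0.994, 0.11], [-1.0, 0.001, -0.001]]
force: [-0.3, 0.9, -2.4]
width: 0.0209
```

Run:
```python
from plan import *
plan(.539,-.0378,.012,96.3)
c=cam("wrist");cv2.imwrite("pics/w11.png",c["color"][:,:,::-1])
```

```text
t=18.45 tcp=[ 0.5387 -0.0379  0.2032] psi=96.3 q7=1.30 w=0.0209 F=[-0.3  0.9 -2.4]  shift cm=[19.12  0.    0.04] turn=-0.000 (after shift)
```

View pics/w11.png

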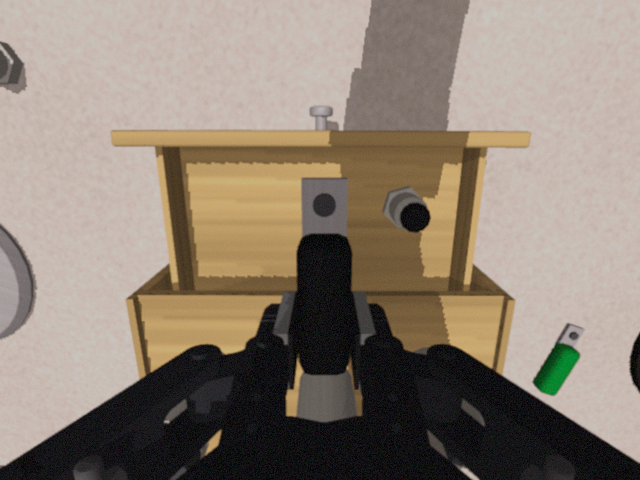

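Call:
jog_arm(
  rows=[
    [4, 0, 0, 0],
    [5, 0, 0, 0],
    [4, 0, 0, 0],
    [2, 0, 0, 0],
    [1, 0, 0, 0],
    [0.5, 0, 0, 0],
    [0, 0, 0, 0],
  ],
)

```text
time_s: 19.38
tcp_pos: [0.5394, -0.0367, 0.0391]
tcp_rot: [[0.001, -0.111, 0.994], [0.0, 0.994, 0.111], [-1.0, 0.0, 0.001]]
force: [-0.4, -0.2, -1.4]
width: 0.0207
```

Run:
```python
from plan import *
plan(.539,-.0378,.012,96.3)
c=cam("wrist");cv2.imwrite("pics/w12.png",c["color"][:,:,::-1])
c=cam("side");crop(c,250,160,370,290,5,"d12.png")
```

```text
t=19.38 tcp=[ 0.5394 -0.0367  0.0391] psi=96.4 q7=1.14 w=0.0207 F=[-0.4 -0.2 -1.4]  shift cm=[ 2.71 -0.1  -0.05] turn=0.001 (after shift)
```

View pics/w12.png

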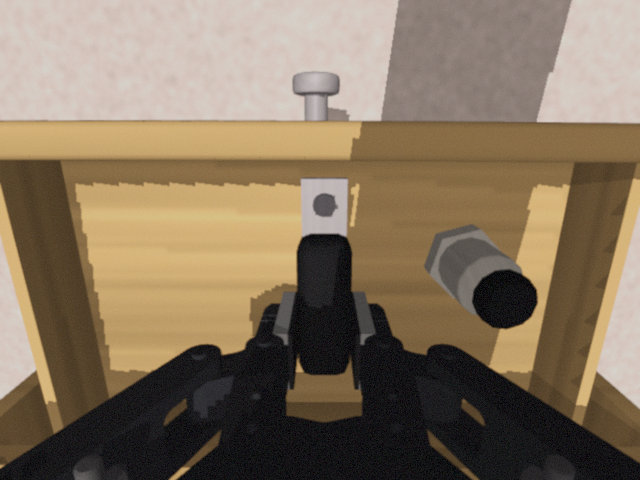

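View pics/d12.png

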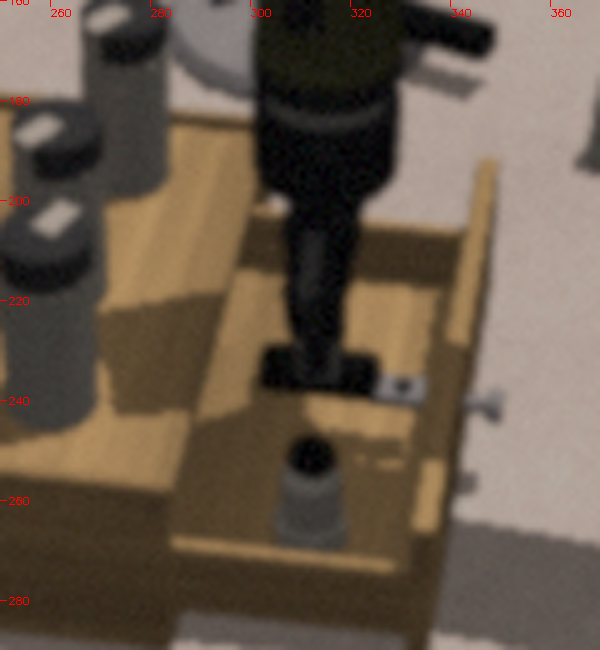

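Call:
jog_arm(
  rows=[
    [0.8, 0, 0, 0],
    [0.8, 0, 0, 0],
    [0.5, 0, 0, 0],
    [0, 0, 0, 0],
    [0, 0, 0, 0],
  ],
)

```text
time_s: 20.1
tcp_pos: [0.539, -0.0373, 0.0177]
tcp_rot: [[0.0, -0.11, 0.994], [0.0, 0.994, 0.11], [-1.0, 0.0, 0.0]]
force: [0.1, -0.4, -1.2]
width: 0.0212
```

Call:
jog_arm(
  rows=[
    [0.4, 0, 0, 0],
    [0, 0, 0, 0],
    [0, 0, 0, 0],
  ],
)

```text
time_s: 20.48
tcp_pos: [0.5389, -0.0374, 0.0137]
tcp_rot: [[0.0, -0.11, 0.994], [0.0, 0.994, 0.11], [-1.0, 0.0, 0.0]]
force: [0.6, -0.3, -1.1]
width: 0.0209
```

Call:
jog_arm(
  rows=[
    [0.4, 0, 0, 0],
    [0, 0, 0, 0],
    [0, 0, 0, 0],
  ],
)

```text
time_s: 20.85
tcp_pos: [0.5388, -0.0373, 0.0096]
tcp_rot: [[-0.0, -0.11, 0.994], [0.0, 0.994, 0.11], [-1.0, 0.0, -0.0]]
force: [-0.2, -0.1, -1.5]
width: 0.0212
```

Still about 5 mm above the floor by the numbers, which is low enough. I release here.

Call:
jog_arm(
  rows=[
    [0.2, 0, 0, 0],
    [0, 0, 0, 0],
  ],
)

```text
time_s: 21.1
tcp_pos: [0.5388, -0.0374, 0.0075]
tcp_rot: [[-0.0, -0.11, 0.994], [0.0, 0.994, 0.11], [-1.0, 0.0, -0.0]]
force: [0.7, 0.1, -0.7]
width: 0.0213
```

Call:
jog_arm(
  rows=[
    [0, 0, 0, 0],
    [0, 0, 0, 0],
    [0, 0, 0, 0],
  ],
  claw=4,
)

```text
time_s: 21.48
tcp_pos: [0.539, -0.0374, 0.0078]
tcp_rot: [[0.0, -0.11, 0.994], [0.0, 0.994, 0.11], [-1.0, 0.0, 0.0]]
force: [0.5, 0.3, -0.7]
width: 0.0396
```

Call:
jog_arm(
  rows=[
    [-2, 0, 0, 0],
    [-3, 0, 0, 0],
    [-5, 0, 0, 0],
    [-5, 0, 0, 0],
    [-5, 0, 0, 0],
    [0, 0, 0, 0],
  ],
)

```text
time_s: 22.22
tcp_pos: [0.5417, -0.037, 0.2115]
tcp_rot: [[0.009, -0.11, 0.994], [0.0, 0.994, 0.11], [-1.0, -0.001, 0.009]]
force: [-0.7, 0.7, -1.3]
width: 0.0403
```

Run:
```python
from plan import *
plan(.43,-.357,.2,96.3)
c=cam("wrist");cv2.imwrite("pics/w13.png",c["color"][:,:,::-1])
c=cam("side");crop(c,230,130,430,290,4,"d13.png")
```

```text
t=22.23 tcp=[ 0.5417 -0.037   0.2115] psi=96.3 q7=1.30 w=0.0403 F=[-0.7  0.7 -1.3]  shift cm=[  1.05 -30.58 -14.62] turn=-0.000 (after shift)
```

View pics/w13.png

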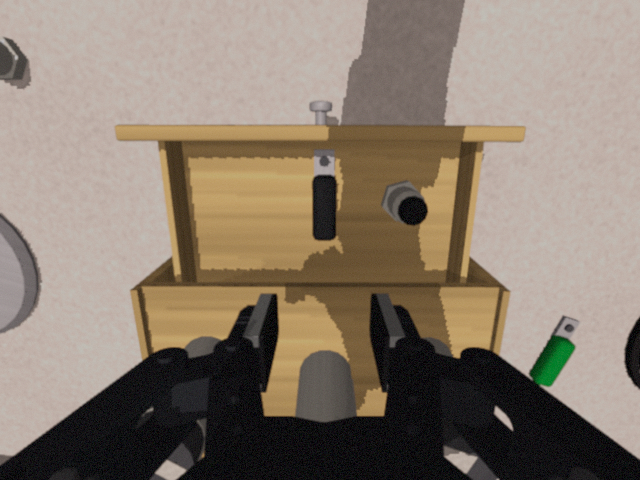

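View pics/d13.png

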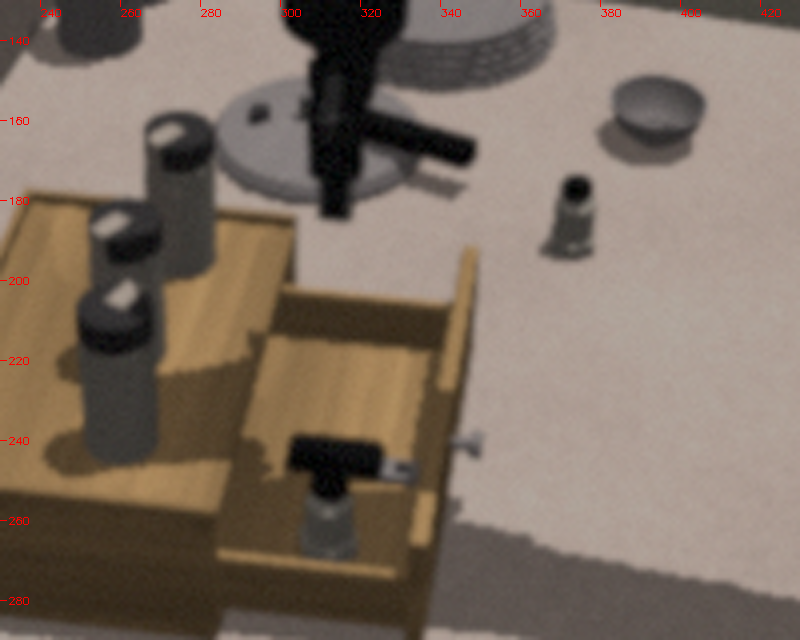

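Call:
jog_arm(
  rows=[
    [0, -4, -3, 0],
    [0, -5, -3, 0],
    [0, -5, -3, 0],
    [0, -5, -3, 0],
    [0, -5, -2.6, 0],
    [0, -5, 0, 0],
    [0, -1.6, 0, 0],
    [0, 0, 0, 0],
  ],
  claw=6,
)

```text
time_s: 23.32
tcp_pos: [0.4267, -0.3574, 0.2061]
tcp_rot: [[-0.002, -0.109, 0.994], [0.002, 0.994, 0.109], [-1.0, 0.002, -0.002]]
force: [0.8, 1.2, 0.3]
width: 0.0598
```

Run:
```python
from plan import *
plan(.43,-.357,.2,96.3)
c=cam("wrist");cv2.imwrite("pics/w14.png",c["color"][:,:,::-1])
print(proj(c,[[.43,-.357,.062],[.43,-.357,0]]))
```

```text
t=23.32 tcp=[ 0.4267 -0.3574  0.2061] psi=96.2 q7=1.91 w=0.0598 F=[0.8 1.2 0.3]  shift cm=[0.61 0.   0.34] turn=-0.001 (after shift)
[[323.29536649 222.99838196]
 [323.25324488 209.65570187]]
```

View pics/w14.png

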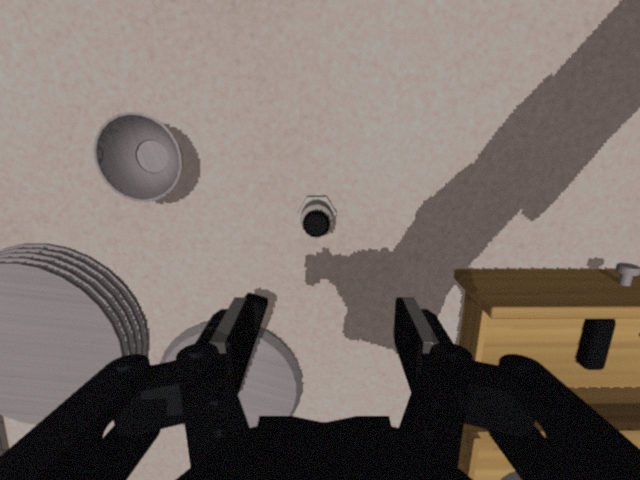

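Run:
```python
from plan import *
c=cam("wrist");w=pz(c,(317,222),.062);print(w,pz(c,(257,294),.045),pz(c,(300,380),.015))
plan(w[0],w[1],.008,96.3)
```

```text
[ 0.43024544 -0.36116638  0.062     ] [ 0.51674786 -0.4144435   0.045     ] [ 0.63948564 -0.36055082  0.015     ]
t=23.43 tcp=[ 0.4275 -0.3551  0.2069] psi=96.5 q7=1.91 w=0.0606 F=[-0.2  0.5  0.2]  shift cm=[19.89 -0.68  0.22] turn=0.003 (after shift)
```

Call:
jog_arm(
  rows=[
    [0, -0.5, 0.3, 0],
    [5, 0, 0, 0],
    [5, 0, 0, 0],
    [4, 0, 0, 0],
    [3, 0, 0, 0],
    [1.8, 0, 0, 0],
    [0.8, 0, 0, 0],
    [0, 0, 0, 0],
  ],
)

```text
time_s: 24.42
tcp_pos: [0.4314, -0.3622, 0.012]
tcp_rot: [[0.001, -0.11, 0.994], [-0.0, 0.994, 0.11], [-1.0, -0.0, 0.0]]
force: [-0.7, 0.5, -0.8]
width: 0.06
```

Call:
jog_arm(
  rows=[
    [0, 0, 0, 0],
    [0, 0, 0, 0],
    [0, 0, 0, 0],
    [0, 0, 0, 0],
    [0, 0, 0, 0],
  ],
  claw=0,
)

```text
time_s: 25.05
tcp_pos: [0.4317, -0.363, 0.0127]
tcp_rot: [[0.002, -0.11, 0.994], [-0.001, 0.994, 0.11], [-1.0, -0.002, 0.002]]
force: [-0.1, 0.5, 7.1]
width: 0.0229
```

Call:
jog_arm(
  rows=[
    [-2, 0, 0, 0],
    [-4, 0, 0, 0],
    [-5, 0, 0, 0],
    [-5, 0, 0, 0],
    [-3, 0, 0, 0],
    [0, 0, 0, 0],
  ],
)

```text
time_s: 25.8
tcp_pos: [0.4321, -0.363, 0.2038]
tcp_rot: [[0.004, -0.11, 0.994], [-0.003, 0.994, 0.11], [-1.0, -0.003, 0.004]]
force: [-1.0, 0.0, -2.0]
width: 0.0228
```

Run:
```python
from plan import *
plan(.542,-.118,.2,96.3)
c=cam("wrist");cv2.imwrite("pics/w15.png",c["color"][:,:,::-1])
```

```text
t=25.80 tcp=[ 0.4321 -0.363   0.2038] psi=96.3 q7=1.91 w=0.0228 F=[-1.  0. -2.]  shift cm=[ 0.35 23.15 13.6 ] turn=-0.000 (after shift)
```

View pics/w15.png

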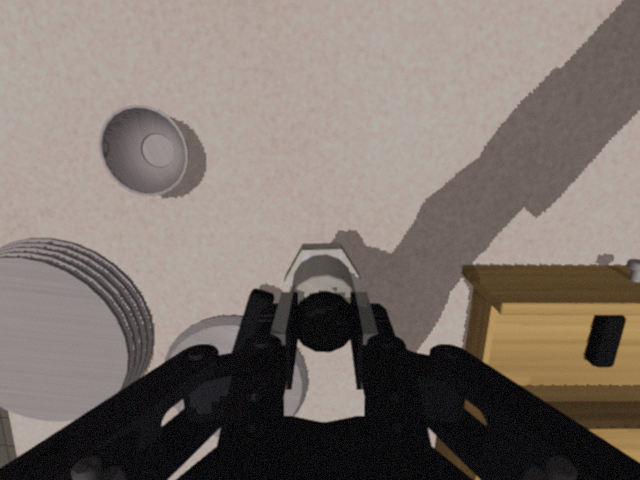

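Call:
jog_arm(
  rows=[
    [0, 2, 1, 0],
    [0, 4, 2.5, 0],
    [0, 4, 2.5, 0],
    [0, 4, 2.5, 0],
    [0, 4, 2.5, 0],
    [0, 3, 1.5, 0],
    [0, 2.1, 1.1, 0],
    [0, 0, 0, 0],
  ],
)

```text
time_s: 26.85
tcp_pos: [0.5401, -0.1151, 0.2]
tcp_rot: [[-0.003, -0.114, 0.993], [0.002, 0.993, 0.114], [-1.0, 0.002, -0.003]]
force: [-0.8, -0.6, -1.6]
width: 0.0223
```

Run:
```python
from plan import *
plan(.542,-.118,.04,96.3)
c=cam("wrist");cv2.imwrite("pics/w16.png",c["color"][:,:,::-1])
```

```text
t=26.85 tcp=[ 0.5401 -0.1151  0.2   ] psi=96.6 q7=1.44 w=0.0223 F=[-0.8 -0.6 -1.6]  shift cm=[16.   -0.35  0.19] turn=0.005 (after shift)
```

View pics/w16.png

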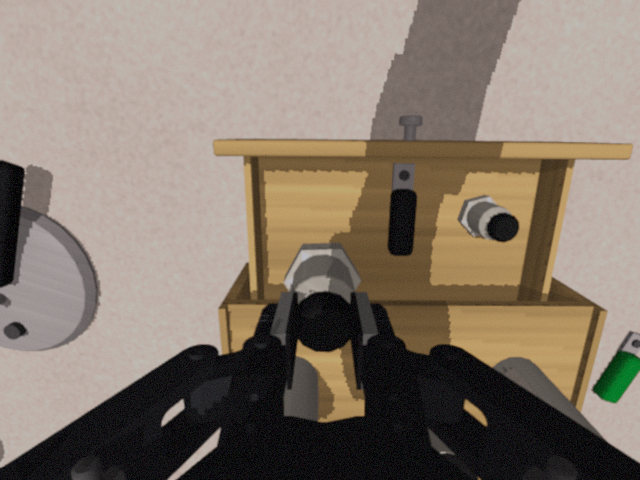

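Call:
jog_arm(
  rows=[
    [3, -0.2, 0.1, 0],
    [5, 0, 0, 0],
    [4, 0, 0, 0],
    [2, 0, 0, 0],
    [1, 0, 0, 0],
    [1, 0, 0, 0],
    [0.4, 0, 0, 0],
    [0, 0, 0, 0],
    [0, 0, 0, 0],
  ],
)

```text
time_s: 28.02
tcp_pos: [0.5424, -0.1196, 0.0382]
tcp_rot: [[0.001, -0.11, 0.994], [-0.0, 0.994, 0.11], [-1.0, -0.0, 0.001]]
force: [-0.0, -0.1, -1.1]
width: 0.0226
```

Call:
jog_arm(
  rows=[
    [0, 0, 0, 0],
    [0, 0, 0, 0],
    [0, 0, 0, 0],
  ],
  claw=5,
)

```text
time_s: 28.4
tcp_pos: [0.5421, -0.1196, 0.0379]
tcp_rot: [[0.0, -0.11, 0.994], [-0.0, 0.994, 0.11], [-1.0, -0.0, 0.0]]
force: [-0.3, 0.3, 0.1]
width: 0.0495
```

Call:
jog_arm(
  rows=[
    [-2, 0, 0, 0],
    [-3, 0, 0, 0],
    [-5, 0, 0, 0],
    [-5, 0, 0, 0],
    [-3, 0, 0, 0],
    [0, 0, 0, 0],
  ],
)

```text
time_s: 29.15
tcp_pos: [0.5437, -0.1196, 0.2201]
tcp_rot: [[0.005, -0.11, 0.994], [-0.001, 0.994, 0.11], [-1.0, -0.001, 0.005]]
force: [0.3, -0.5, -0.4]
width: 0.0497
```

Run:
```python
from plan import *
plan(.542,-.118,.04,96.3)
c=cam("wrist");cv2.imwrite("pics/w17.png",c["color"][:,:,::-1])
c=cam("side");crop(c,180,140,430,420,2.1,"d17.png")
```

```text
t=29.15 tcp=[ 0.5437 -0.1196  0.2201] psi=96.3 q7=1.45 w=0.0497 F=[ 0.3 -0.5 -0.4]  shift cm=[18.01  0.2  -0.24] turn=0.000 (after shift)
```

View pics/w17.png

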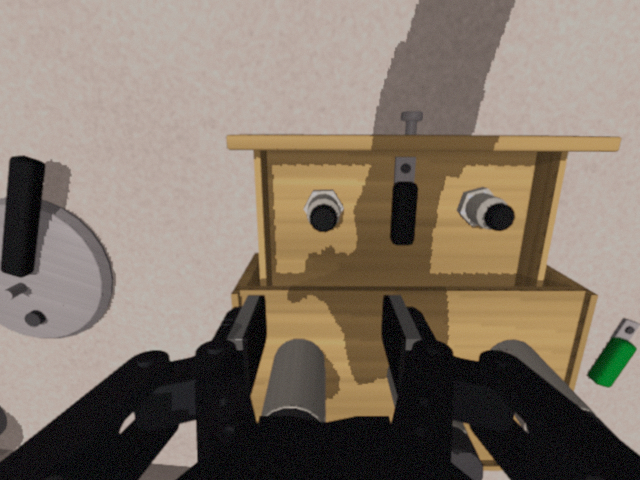

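View pics/d17.png

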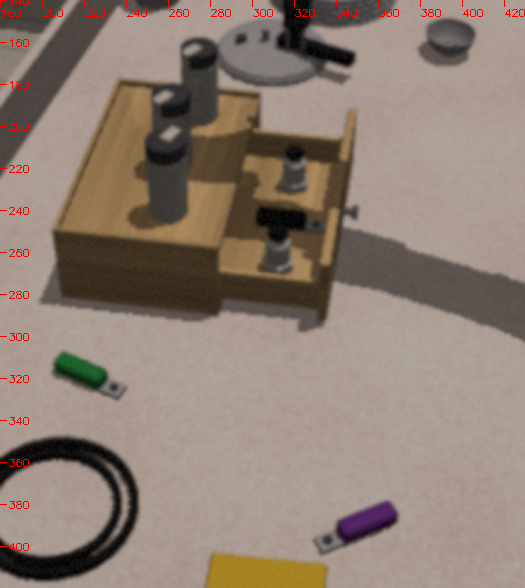

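All three spares are in the drawer: weights at (322,213) and (497,213), handle at (403,213). Only the green and purple look-alikes remain outside. Next I push the drawer with the shut fingers on the panel above the knob.

Run:
```python
from plan import *
plan(.415,-.0515,.2,96.31)
```

```text
t=29.25 tcp=[ 0.5414 -0.1198  0.2172] psi=96.3 q7=1.45 w=0.0500 F=[ 0.3 -0.8 -0.9]  shift cm=[  1.73   8.17 -11.81] turn=-0.000 (after shift)
```

Call:
jog_arm(
  rows=[
    [0, 1, -2, 0],
    [0, 1, -3, 0],
    [0, 1, -3, 0],
    [0, 1, -2, 0],
    [1, 1, -1, 0],
    [1, 0.3, -1, 0],
    [0, 0, 0, 0],
  ],
  claw=0,
)

```text
time_s: 30.12
tcp_pos: [0.4146, -0.0801, 0.1963]
tcp_rot: [[-0.005, -0.111, 0.994], [0.0, 0.994, 0.111], [-1.0, 0.001, -0.005]]
force: [1.1, -0.5, 0.0]
width: -0.0001
```

Run:
```python
from plan import *
plan(.415,-.0515,.055,96.31)
c=cam("wrist");cv2.imwrite("pics/w18.png",c["color"][:,:,::-1])
```

```text
t=30.12 tcp=[ 0.4146 -0.0801  0.1963] psi=96.4 q7=1.32 w=-0.0001 F=[ 1.1 -0.5  0. ]  shift cm=[14.13  2.82  0.43] turn=0.001 (after shift)
```

View pics/w18.png

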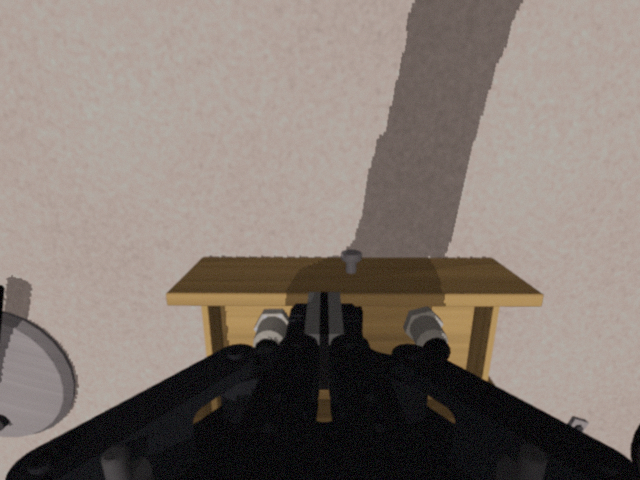

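Call:
jog_arm(
  rows=[
    [2, 2, 0, 0],
    [4, 0.9, 0, 0],
    [4, 0, 0, 0],
    [3, 0, 0, 0],
    [1.1, 0, 0, 0],
    [0, 0, 0, 0],
  ],
)

```text
time_s: 30.92
tcp_pos: [0.4139, -0.0512, 0.0558]
tcp_rot: [[-0.001, -0.111, 0.994], [-0.0, 0.994, 0.111], [-1.0, -0.0, -0.001]]
force: [0.4, 0.3, 0.5]
width: -0.0
```

Run:
```python
from plan import *
plan(.415,-.0515,.055,96.31)
c=cam("side");crop(c,270,150,410,300,4,"d19.png")
```

```text
t=30.93 tcp=[ 0.4139 -0.0512  0.0558] psi=96.3 q7=0.98 w=-0.0000 F=[0.4 0.3 0.5]  shift cm=[ 0.08 -0.04  0.11] turn=0.001 (after shift)
```

View pics/d19.png

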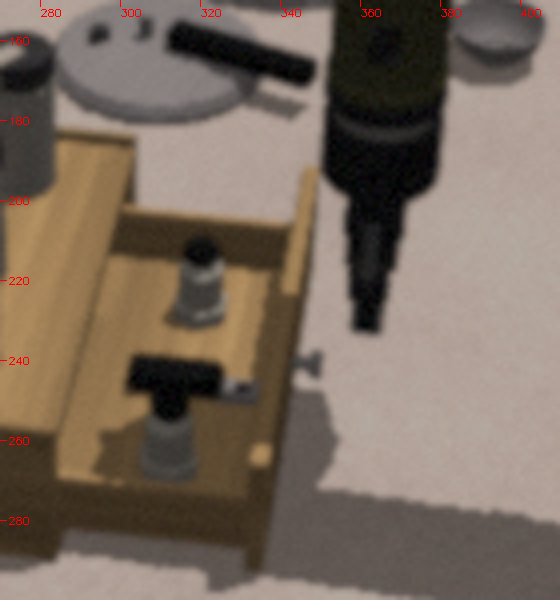

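Call:
jog_arm(
  rows=[
    [0, 0, 0.8, 0],
    [0, 0, 0.8, 0],
    [0, 0, 0.6, 0],
    [0, 0, 0.5, 0],
    [0, 0, 0.4, 0],
    [0, 0, 0.4, 0],
    [0, 0, 0.4, 0],
    [0, 0, 0.4, 0],
    [0, 0, 0.4, 0],
    [0, 0, 0.4, 0],
  ],
)

```text
time_s: 32.22
tcp_pos: [0.4643, -0.0458, 0.0566]
tcp_rot: [[-0.001, -0.11, 0.994], [-0.0, 0.994, 0.11], [-1.0, -0.0, -0.001]]
force: [-2.9, -0.7, -1.3]
width: 0.0001
```

Call:
jog_arm(
  rows=[
    [0, 0, 0.4, 0],
    [0, 0, 0.4, 0],
    [0, 0, 0.4, 0],
    [0, 0, 0.4, 0],
    [0, 0, 0.4, 0],
    [0, 0, 0.4, 0],
    [0, 0, 0.4, 0],
    [0, 0, 0.4, 0],
    [0, 0, 0.4, 0],
    [0, 0, 0.4, 0],
  ],
)

```text
time_s: 33.48
tcp_pos: [0.5043, -0.0413, 0.0567]
tcp_rot: [[-0.0, -0.11, 0.994], [-0.0, 0.994, 0.11], [-1.0, -0.0, -0.0]]
force: [-2.6, -1.0, -0.5]
width: 0.0004
```

Run:
```python
from plan import *
plan(.5672,-.0348,.055,96.31)
c=cam("side");crop(c,220,150,380,300,4,"d20.png")
```

```text
t=33.48 tcp=[ 0.5043 -0.0413  0.0567] psi=96.3 q7=1.08 w=0.0004 F=[-2.6 -1.  -0.5]  shift cm=[ 0.17 -0.04  6.32] turn=0.000 (after shift)
```

View pics/d20.png

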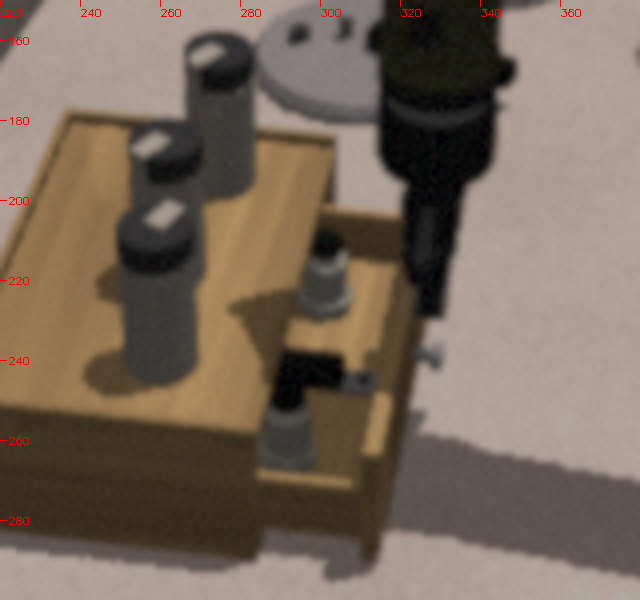

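Call:
jog_arm(
  rows=[
    [0, 0, 0.4, 0],
    [0, 0, 0.4, 0],
    [0, 0, 0.4, 0],
    [0, 0, 0.4, 0],
    [0, 0, 0.4, 0],
    [0, 0, 0.4, 0],
    [0, 0, 0.4, 0],
    [0, 0, 0.4, 0],
    [0, 0, 0.4, 0],
    [0, 0, 0.4, 0],
  ],
)

```text
time_s: 34.78
tcp_pos: [0.5441, -0.0368, 0.0566]
tcp_rot: [[-0.0, -0.11, 0.994], [0.0, 0.994, 0.11], [-1.0, 0.0, -0.0]]
force: [-2.0, 0.4, 1.2]
width: -0.0
```

Call:
jog_arm(
  rows=[
    [0, 0, 0.2, 0],
    [0, 0, 0.2, 0],
    [0, 0, 0.15, 0],
    [0, 0, 0.15, 0],
    [0, 0, 0.15, 0],
    [0, 0, 0.15, 0],
  ],
)

```text
time_s: 35.52
tcp_pos: [0.5538, -0.0357, 0.0566]
tcp_rot: [[-0.0, -0.11, 0.994], [0.0, 0.994, 0.11], [-1.0, 0.0, -0.0]]
force: [-1.3, 0.4, 0.3]
width: 0.0001
```

Call:
jog_arm(
  rows=[
    [0, 0, 0.15, 0],
    [0, 0, 0.15, 0],
    [0, 0, 0.15, 0],
    [0, 0, 0.15, 0],
  ],
)

```text
time_s: 36.02
tcp_pos: [0.5558, -0.0357, 0.0563]
tcp_rot: [[-0.007, -0.11, 0.994], [-0.002, 0.994, 0.11], [-1.0, -0.001, -0.007]]
force: [-9.4, -0.6, 8.2]
width: -0.0001
```

Call:
jog_arm(
  rows=[
    [0, 0, 0.1, 0],
    [0, 0, 0.1, 0],
    [0, 0, 0.1, 0],
  ],
)

```text
time_s: 36.4
tcp_pos: [0.5578, -0.0355, 0.0562]
tcp_rot: [[-0.009, -0.11, 0.994], [-0.002, 0.994, 0.11], [-1.0, -0.001, -0.009]]
force: [-10.6, -1.7, 8.0]
width: 0.0001
```

Call:
jog_arm(
  rows=[
    [0, 0, 0.1, 0],
    [0, 0, 0.1, 0],
    [0, 0, 0.1, 0],
  ],
)

```text
time_s: 36.78
tcp_pos: [0.5631, -0.0349, 0.0562]
tcp_rot: [[-0.005, -0.11, 0.994], [-0.001, 0.994, 0.11], [-1.0, -0.001, -0.005]]
force: [-4.4, -0.7, 1.3]
width: -0.0001
```

Call:
jog_arm(
  rows=[
    [0, 0, 0.1, 0],
    [0, 0, 0.1, 0],
    [0, 0, 0.1, 0],
  ],
)

```text
time_s: 37.15
tcp_pos: [0.5683, -0.0342, 0.0566]
tcp_rot: [[-0.001, -0.11, 0.994], [-0.0, 0.994, 0.11], [-1.0, -0.0, -0.001]]
force: [-4.6, -0.4, 2.0]
width: -0.0001
```

Call:
jog_arm(
  rows=[
    [0, 0, 0.1, 0],
    [0, 0, 0.1, 0],
    [0, 0, 0, 0],
  ],
)

```text
time_s: 37.52
tcp_pos: [0.5682, -0.0342, 0.0566]
tcp_rot: [[-0.004, -0.11, 0.994], [-0.001, 0.994, 0.11], [-1.0, -0.001, -0.005]]
force: [-7.8, 0.1, 4.5]
width: -0.0003
```

Run:
```python
from plan import *
plan(.5672,-.0348,.055,96.31)
c=cam("side");crop(c,200,150,360,300,4,"d21.png")
```

```text
t=37.52 tcp=[ 0.5682 -0.0342  0.0566] psi=96.3 q7=1.14 w=-0.0003 F=[-7.8  0.1  4.5]  shift cm=[ 0.16 -0.05 -0.11] turn=0.000 (after shift)
```

View pics/d21.png

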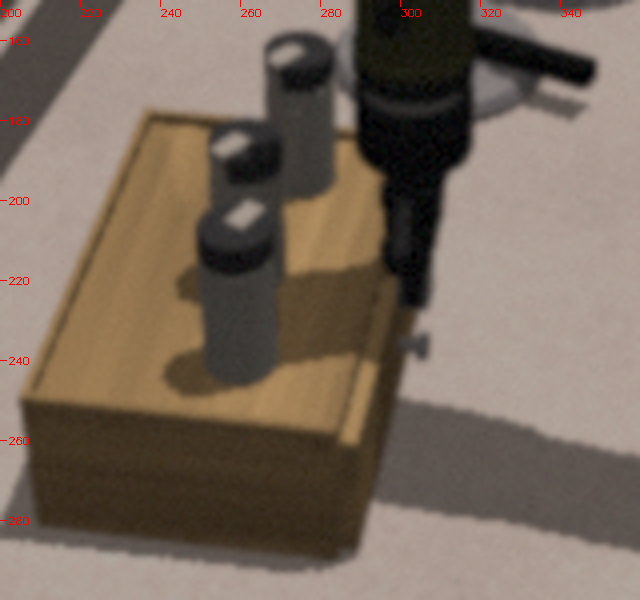

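Call:
jog_arm(
  rows=[
    [0, 0, 0.2, 0],
    [0, 0, 0.2, 0],
    [0, 0, 0, 0],
  ],
)

```text
time_s: 37.95
tcp_pos: [0.568, -0.0344, 0.0562]
tcp_rot: [[-0.012, -0.11, 0.994], [-0.003, 0.994, 0.11], [-1.0, -0.002, -0.012]]
force: [-14.9, -0.0, 11.0]
width: 0.0002
```

Call:
jog_arm(
  rows=[
    [0, 0, -1, 0],
    [0, 0, -2, 0],
    [-3, 0, -2, 0],
    [-5, 0, -2, 0],
    [-6, 0, -2, 0],
    [-6, 0, -1, 0],
    [0, 0, 0, 0],
  ],
)

```text
time_s: 38.83
tcp_pos: [0.4799, -0.0438, 0.261]
tcp_rot: [[0.014, -0.11, 0.994], [-0.0, 0.994, 0.11], [-1.0, -0.002, 0.014]]
force: [-0.1, -0.4, -1.0]
width: -0.0002
```

Run:
```python
from plan import *
plan(.54,-.03,.27,96.31)
c=cam("wrist");cv2.imwrite("pics/w22.png",c["color"][:,:,::-1])
c=cam("side");crop(c,200,150,360,300,4,"d22.png")
```

```text
t=38.83 tcp=[ 0.4799 -0.0438  0.261 ] psi=96.3 q7=1.32 w=-0.0002 F=[-0.1 -0.4 -1. ]  shift cm=[-0.82  0.71  6.14] turn=-0.000 (after shift)
```

View pics/w22.png

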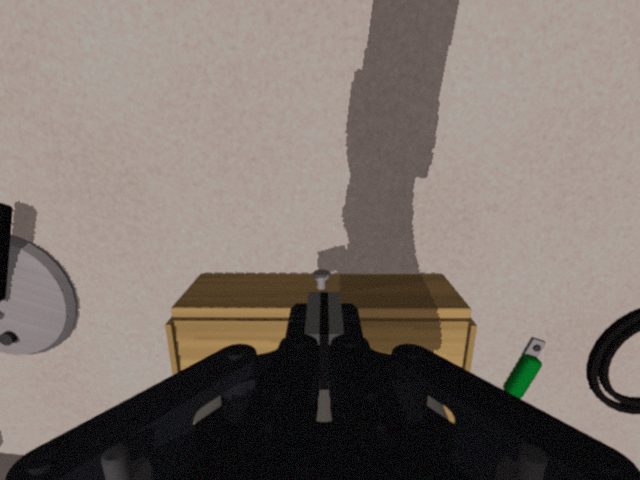

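View pics/d22.png

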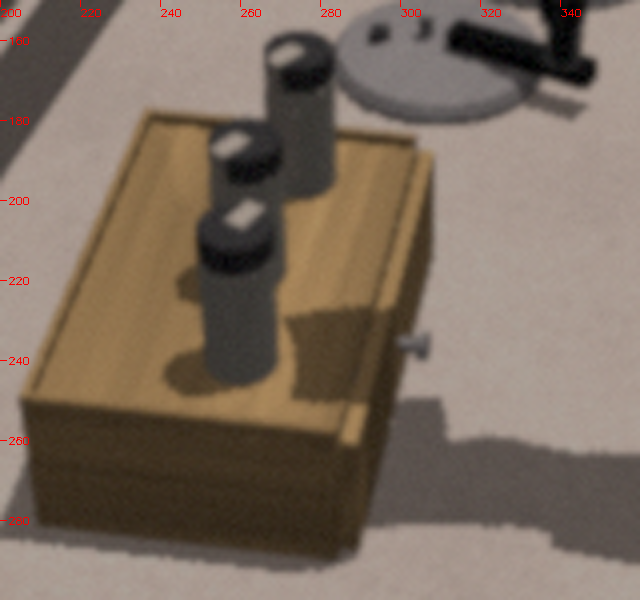

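Call:
jog_arm(
  rows=[
    [-4, 0, 0, 0],
    [-4, 0, 2, 0],
    [-2, 0.5, 5, 0],
    [0, 0.5, 5, 0],
    [0, 0.5, 5, 0],
    [0, 0, 3, 0],
    [0, 0, 0, 0],
  ],
  claw=8,
)

```text
time_s: 39.8
tcp_pos: [0.6739, -0.0066, 0.3523]
tcp_rot: [[-0.003, -0.111, 0.994], [0.001, 0.994, 0.111], [-1.0, 0.001, -0.003]]
force: [-0.1, 1.0, -0.3]
width: 0.0802
```

Run:
```python
from plan import *
plan(.68,-.03,.36,96.31)
c=cam("wrist");cv2.imwrite("pics/w23.png",c["color"][:,:,::-1])
crop(c,100,150,540,400,1.8,"w23c.png")
```

```text
t=39.80 tcp=[ 0.6739 -0.0066  0.3523] psi=96.4 q7=1.36 w=0.0802 F=[-0.1  1.  -0.3]  shift cm=[-0.78 -2.39  0.34] turn=0.001 (after shift)
```

View pics/w23.png

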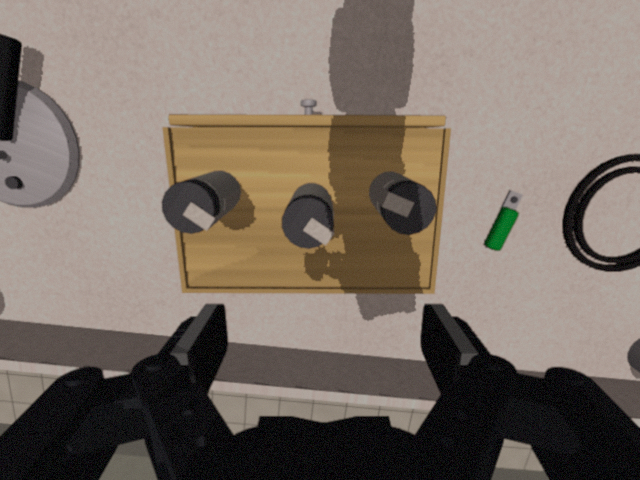

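Run:
```python
from plan import *
c=cam("wrist")
crop(c,150,160,350,260,4,"w24a.png");crop(c,350,160,450,260,6,"w24b.png")
```

```text
(no output)
```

View pics/w24a.png

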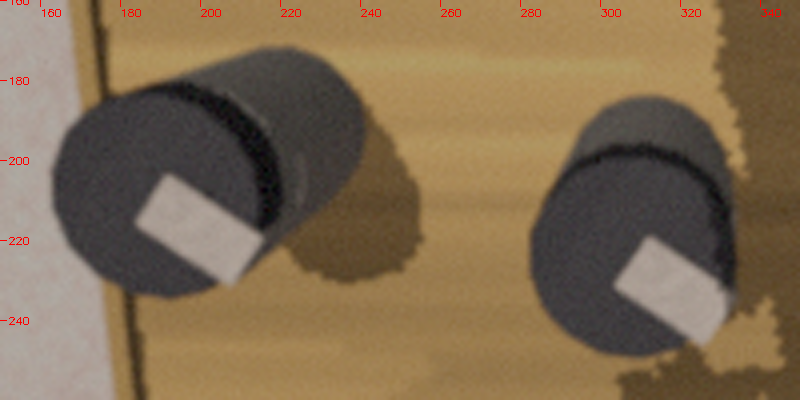

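View pics/w24b.png

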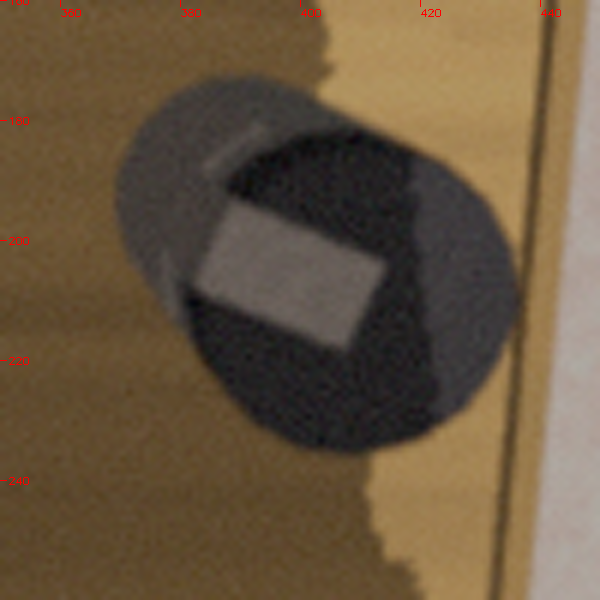

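Run:
```python
from plan import *
c=cam("wrist")
for n,i,o in [("J1",(185.5,209.5),(210,225.5)),("J2",(306.5,225.2),(328.5,239)),("J3",(410,210.7),(385.3,200.5))]:
    a=pz(c,i,.216);b=pz(c,o,.216);u=b-a;an=np.degrees(np.arctan2(u[1],u[0]));print(n,a[:2],b[:2],np.linalg.norm(u),an,"needs",(186.3-an+180)%360-180)
# drawer face/stand checks
for n,uv,z in [("face L",(445,116),.103),("face R",(171,116),.103),("BR",(183,292),.113),("BL",(436,292),.113),("FL",(450,129),.113),("FR",(164,129),.113)]:print(n,pz(c,uv,z))
```

```text
J1 [ 0.67513818 -0.13133632] [ 0.68751148 -0.10920531] 0.025355071898259633 60.79073651109652 needs 125.50926348890346
J2 [ 0.67764708 -0.02233896] [ 0.68835707 -0.00108939] 0.023795971651462817 63.251476157118056 needs 123.04852384288199
J3 [0.6541941  0.06835897] [0.64754655 0.04493398] 0.024349948141269468 -105.84287812910854 needs -67.85712187089143
face L [0.56234619 0.11833069 0.103     ]
face R [ 0.59622017 -0.18937871  0.103     ]
BR [ 0.80750129 -0.17244737  0.113     ]
BL [0.77208464 0.14726903 0.113     ]
FL [0.576039   0.12355315 0.113     ]
FR [ 0.61091993 -0.19323057  0.113     ]
```

Run:
```python
from plan import *
plan(.674,-.130,.26,6.3)
```

```text
t=39.95 tcp=[ 0.6719 -0.0076  0.3548] psi=96.3 q7=1.36 w=0.0797 F=[ 0.1 -0.5 -0.2]  shift cm=[  9.49 -12.18  -1.13] turn=-1.570 (after shift)
```

Call:
jog_arm(
  rows=[
    [0, -5, -0.6, 0],
    [0, -5, -0.6, 0],
    [0, -2.2, 0, 0],
    [1, 0, 0, 0.174],
    [1, 0, 0, 0.174],
    [1, 0, 0, 0.174],
    [0, 0, 0, 0.174],
    [0, 0, 0, 0.174],
    [0, 0, 0, 0.174],
    [0, 0, 0, 0.174],
  ],
  claw=6.5,
)

```text
time_s: 41.2
tcp_pos: [0.6737, -0.129, 0.3262]
tcp_rot: [[0.0, 0.897, 0.442], [0.001, 0.442, -0.897], [-1.0, 0.0, -0.001]]
force: [-0.2, 1.1, 0.1]
width: 0.0651
```

Call:
jog_arm(
  rows=[
    [1, 0, 0, 0.174],
    [1, 0, 0, 0.174],
    [0, 0, 0, 0],
  ],
)

```text
time_s: 41.58
tcp_pos: [0.6732, -0.1291, 0.3054]
tcp_rot: [[-0.002, 0.993, 0.118], [0.001, 0.118, -0.993], [-1.0, -0.002, -0.001]]
force: [-0.3, 0.0, -1.0]
width: 0.0649
```

Run:
```python
from plan import *
plan(.674,-.130,.26,6.3)
c=cam("wrist");cv2.imwrite("pics/w25.png",c["color"][:,:,::-1])
print(proj(c,[[.675,-.131,.216],[.6875,-.109,.216]]))
```

```text
t=41.58 tcp=[ 0.6732 -0.1291  0.3054] psi=6.8 q7=0.15 w=0.0649 F=[-0.3  0.  -1. ]  shift cm=[4.54 0.08 0.1 ] turn=0.008 (after shift)
[[326.07427547 238.02472151]
 [345.92919445 212.13180705]]
```

View pics/w25.png

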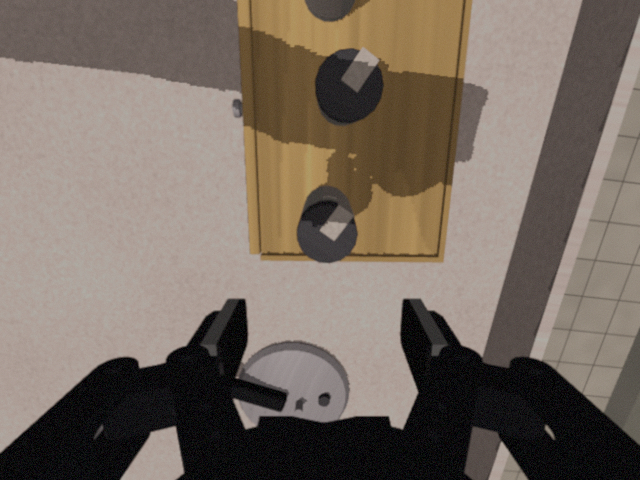

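Run:
```python
from plan import *
c=cam("wrist")
crop(c,280,170,380,280,6,"w25c.png")
p=pz(c,(327,231),.215);print(p);plan(p[0],p[1],.165,6.3)
```

```text
[ 0.6757405 -0.1260434  0.215    ]
t=41.67 tcp=[ 0.6741 -0.1295  0.3064] psi=6.8 q7=0.15 w=0.0654 F=[-0.   0.3 -0.3]  shift cm=[14.14  0.2  -0.32] turn=0.009 (after shift)
```

View pics/w25c.png

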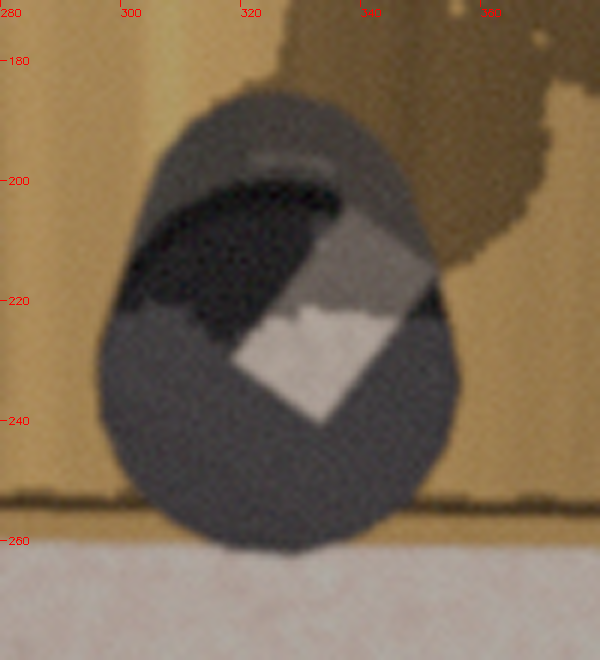

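Call:
jog_arm(
  rows=[
    [3, 0.1, -0.1, 0],
    [3, 0, 0, 0],
    [3, 0, 0, 0],
    [2, 0, 0, 0],
    [1.5, 0, 0, 0],
    [1, 0, 0, 0],
    [0.6, 0, 0, 0],
    [0, 0, 0, 0],
  ],
)

```text
time_s: 42.68
tcp_pos: [0.6751, -0.129, 0.165]
tcp_rot: [[0.0, 0.993, 0.115], [0.0, 0.115, -0.993], [-1.0, 0.0, -0.0]]
force: [0.1, -0.1, 0.7]
width: 0.0653
```

Run:
```python
from plan import *
plan(.675,-.1285,.165,6.3)
c=cam("wrist");cv2.imwrite("pics/w26.png",c["color"][:,:,::-1])
c=cam("scene");crop(c,220,180,360,300,5,"s26.png")
```

```text
t=42.67 tcp=[ 0.6751 -0.129   0.165 ] psi=6.6 q7=0.12 w=0.0653 F=[ 0.1 -0.1  0.7]  shift cm=[ 0.   -0.   -0.05] turn=0.005 (after shift)
```

View pics/w26.png

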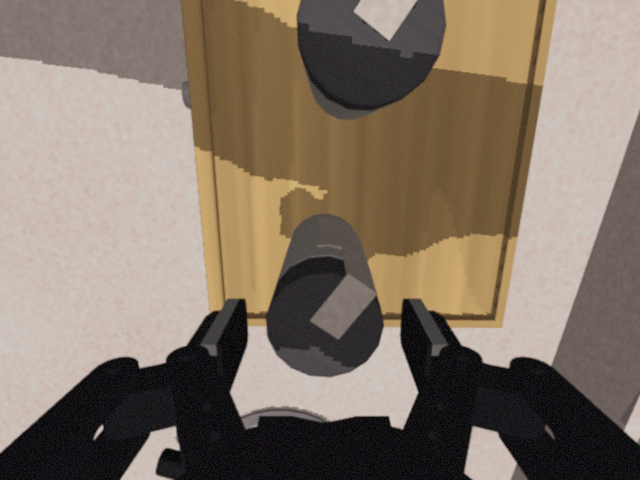

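View pics/s26.png

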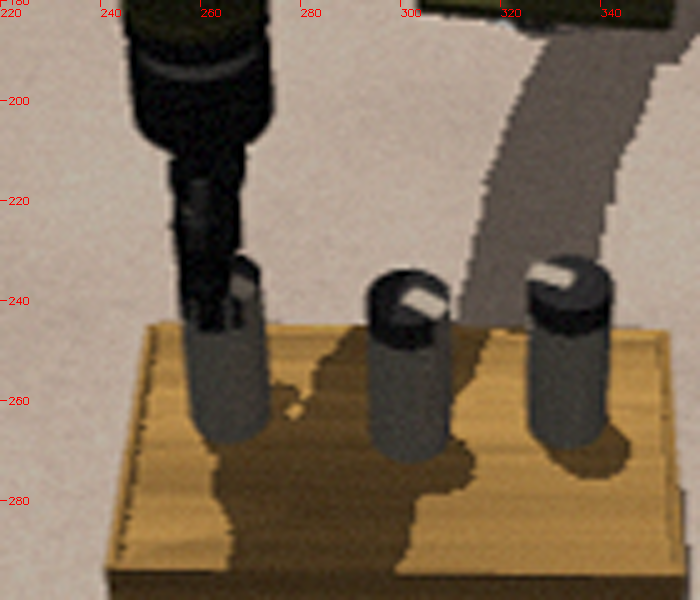

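Run:
```python
from plan import *
c=cam("wrist");crop(c,240,200,420,390,4,"w26c.png")
print(proj(c,[[.675,-.1285,.215],[.675,-.1285+.024,.215],[.675,-.1285-.024,.215]]))
```

```text
[[322.94730828 326.76025054]
 [330.08075071 271.30807499]
 [316.48011156 376.99483173]]
```

View pics/w26c.png

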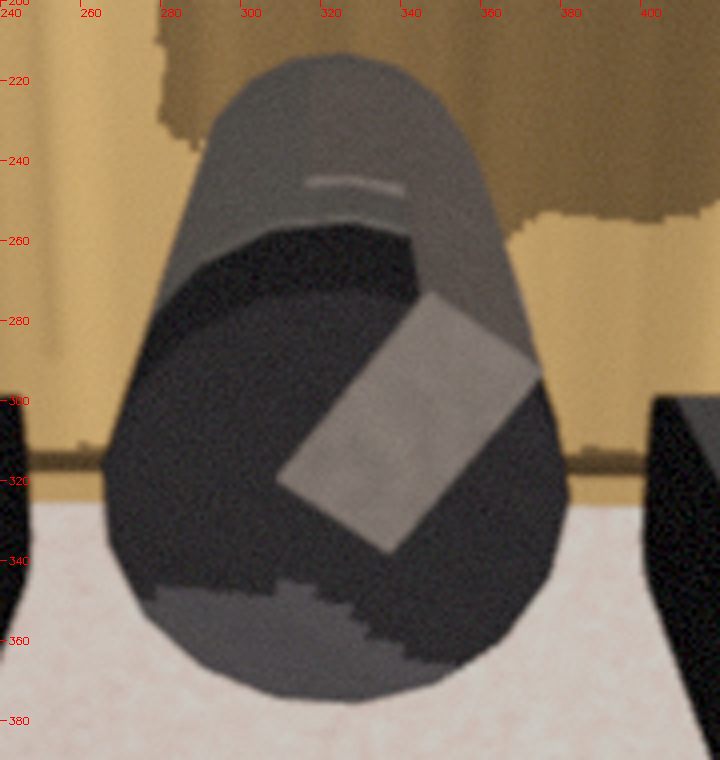

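Run:
```python
from plan import *
c=cam("wrist")
for i,o in [((322,329),(360.5,282.5)),((308,320),(347,273)),((336,338),(374,292))]:
    u=pz(c,o,.216)-pz(c,i,.216);print(np.linalg.norm(u),186.3-np.degrees(np.arctan2(u[1],u[0])))
```

```text
0.02492725904676234 126.0979784144792
0.025005920629128285 126.80370051779187
0.024852536441663003 125.37914463765239
```

Call:
jog_arm(
  rows=[
    [0, 0, 0, 0],
    [0, 0, 0, 0],
    [0, 0, 0, 0],
    [0, 0, 0, 0],
  ],
  claw=0,
  grip_force=40,
)

```text
time_s: 43.38
tcp_pos: [0.6757, -0.1291, 0.1658]
tcp_rot: [[0.002, 0.993, 0.115], [-0.0, 0.115, -0.993], [-1.0, 0.002, 0.0]]
force: [0.6, 0.4, 5.9]
width: 0.046
```

Call:
jog_arm(
  rows=[
    [0, 0, 0, -0.157],
    [0, 0, 0, -0.157],
    [0, 0, 0, -0.157],
    [0, 0, 0, -0.157],
    [0, 0, 0, -0.157],
    [0, 0, 0, -0.157],
    [0, 0, 0, -0.157],
  ],
)

```text
time_s: 44.25
tcp_pos: [0.6755, -0.129, 0.1657]
tcp_rot: [[0.001, 0.345, 0.939], [-0.0, 0.939, -0.345], [-1.0, 0.0, 0.001]]
force: [0.4, -0.2, 4.8]
width: 0.046
```

Call:
jog_arm(
  rows=[
    [0, 0, 0, -0.157],
    [0, 0, 0, -0.157],
    [0, 0, 0, -0.157],
    [0, 0, 0, -0.157],
    [0, 0, 0, -0.157],
    [0, 0, 0, -0.157],
    [0, 0, 0, -0.157],
    [0, 0, 0, 0],
    [0, 0, 0, 0],
  ],
)

```text
time_s: 45.38
tcp_pos: [0.6756, -0.1289, 0.1657]
tcp_rot: [[0.002, -0.676, 0.737], [0.0, 0.737, 0.676], [-1.0, -0.001, 0.001]]
force: [-0.8, -0.1, 6.3]
width: 0.0464
```

Run:
```python
from plan import *
plan(.675,-.1285,.165,132.3)
c=cam("wrist");cv2.imwrite("pics/w27.png",c["color"][:,:,::-1])
```

```text
t=45.38 tcp=[ 0.6756 -0.1289  0.1657] psi=132.5 q7=1.95 w=0.0464 F=[-0.8 -0.1  6.3]  shift cm=[ 0.07  0.07 -0.02] turn=0.004 (after shift)
```

View pics/w27.png

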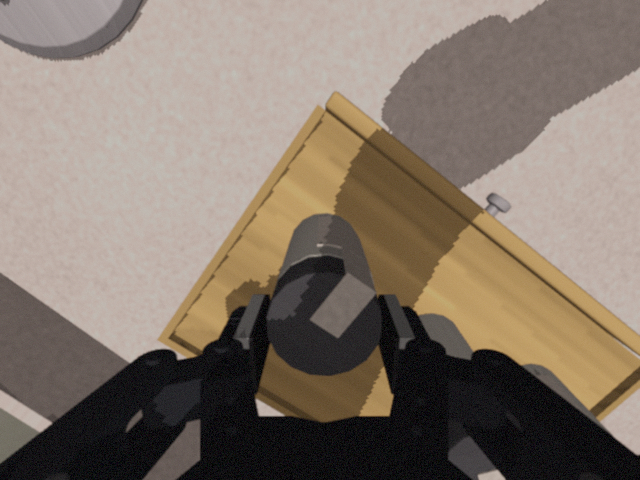

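Call:
jog_arm(
  rows=[
    [0, 0, 0, 0],
    [0, 0, 0, 0],
    [0, 0, 0, 0],
  ],
  claw=6.5,
)

```text
time_s: 45.8
tcp_pos: [0.6746, -0.1291, 0.1644]
tcp_rot: [[-0.001, -0.676, 0.737], [0.0, 0.737, 0.676], [-1.0, 0.001, -0.001]]
force: [0.6, 1.0, 0.4]
width: 0.0654
```

Call:
jog_arm(
  rows=[
    [-2, 0, 0, 0],
    [-3, 0, 0, 0],
    [-4, 0, 0, 0],
    [-4, 0, 0, 0],
    [-3, 0, 0, 0.174],
    [0, 0, 0, 0.174],
    [0, 0, 0, 0.174],
    [0, 0, 0, 0.11],
    [0, 0, 0, 0],
  ],
)

```text
time_s: 46.92
tcp_pos: [0.6752, -0.1286, 0.3265]
tcp_rot: [[0.002, -0.112, 0.994], [0.0, 0.994, 0.112], [-1.0, -0.0, 0.002]]
force: [0.1, 0.3, 0.2]
width: 0.0651
```

Run:
```python
from plan import *
plan(.676,-.021,.32,6.3)
c=cam("wrist");cv2.imwrite("pics/w28.png",c["color"][:,:,::-1])
```

```text
t=46.92 tcp=[ 0.6752 -0.1286  0.3265] psi=96.4 q7=1.50 w=0.0651 F=[0.1 0.3 0.2]  shift cm=[ 0.65 10.68  1.28] turn=-1.569 (after shift)
```

View pics/w28.png

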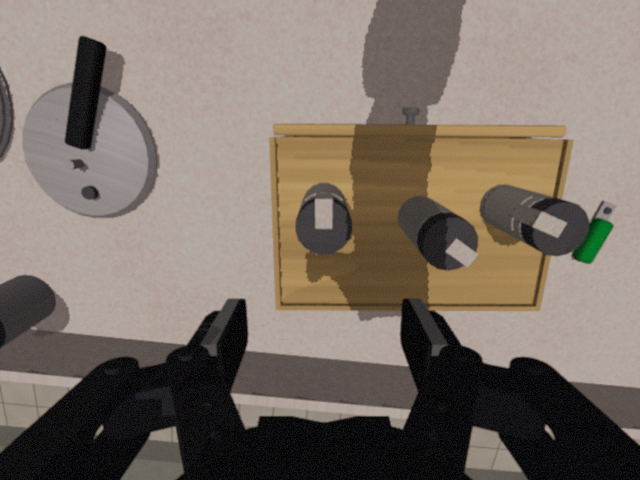

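Call:
jog_arm(
  rows=[
    [0, 5, 0.6, 0],
    [0, 4, 0.6, 0],
    [0, 1.6, 0, 0.174],
    [0, 0, 0, 0.174],
    [0, 0, 0, 0.174],
    [0, 0, 0, 0.174],
    [0, 0, 0, 0.174],
    [0, 0, 0, 0.174],
    [0, 0, 0, 0.174],
    [0, 0, 0, 0.174],
  ],
)

```text
time_s: 48.22
tcp_pos: [0.6752, -0.0219, 0.3254]
tcp_rot: [[0.0, 0.959, 0.282], [0.001, 0.282, -0.959], [-1.0, 0.0, -0.001]]
force: [0.4, 0.4, 0.0]
width: 0.065
```

Call:
jog_arm(
  rows=[
    [2, 0, 0, 0.174],
    [0, 0, 0, 0],
    [0, 0, 0, 0],
  ],
)

```text
time_s: 48.6
tcp_pos: [0.6756, -0.0221, 0.3057]
tcp_rot: [[0.001, 0.993, 0.119], [0.001, 0.119, -0.993], [-1.0, 0.001, -0.0]]
force: [-0.5, -0.4, 0.6]
width: 0.065
```

Run:
```python
from plan import *
plan(.676,-.021,.31,6.3)
c=cam("wrist");cv2.imwrite("pics/w29.png",c["color"][:,:,::-1])
crop(c,270,170,380,280,6,"w29c.png")
print(proj(c,[[.6765,-.021,.215]]))
```

```text
t=48.60 tcp=[ 0.6756 -0.0221  0.3057] psi=6.8 q7=-0.05 w=0.0650 F=[-0.5 -0.4  0.6]  shift cm=[-0.43  0.05 -0.1 ] turn=0.009 (after shift)
[[325.03371458 233.69137361]]
```

View pics/w29c.png

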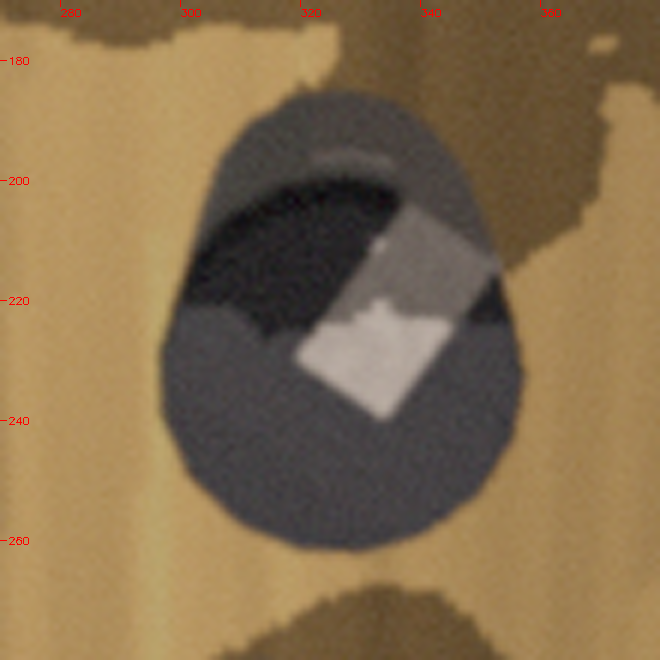

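Call:
jog_arm(
  rows=[
    [3, 0.1, 0, 0],
    [3, 0, 0, 0],
    [3, 0, 0, 0],
    [2, 0, 0, 0],
    [1.5, 0, 0, 0],
    [1, 0, 0, 0],
    [0.6, 0, 0, 0],
    [0, 0, 0, 0],
  ],
)

```text
time_s: 49.65
tcp_pos: [0.6763, -0.0222, 0.164]
tcp_rot: [[0.0, 0.993, 0.115], [0.0, 0.115, -0.993], [-1.0, 0.0, -0.0]]
force: [-0.3, -0.2, -0.3]
width: 0.0651
```

Run:
```python
from plan import *
plan(.6765,-.0218,.165,6.3)
c=cam("wrist");crop(c,240,200,420,390,4,"w30.png")
print(proj(c,[[.6765,-.0218,.215]]))
```

```text
t=49.65 tcp=[ 0.6763 -0.0222  0.164 ] psi=6.6 q7=-0.09 w=0.0651 F=[-0.3 -0.2 -0.3]  shift cm=[-0.1   0.02 -0.04] turn=0.005 (after shift)
[[324.42716898 329.22547948]]
```

View pics/w30.png

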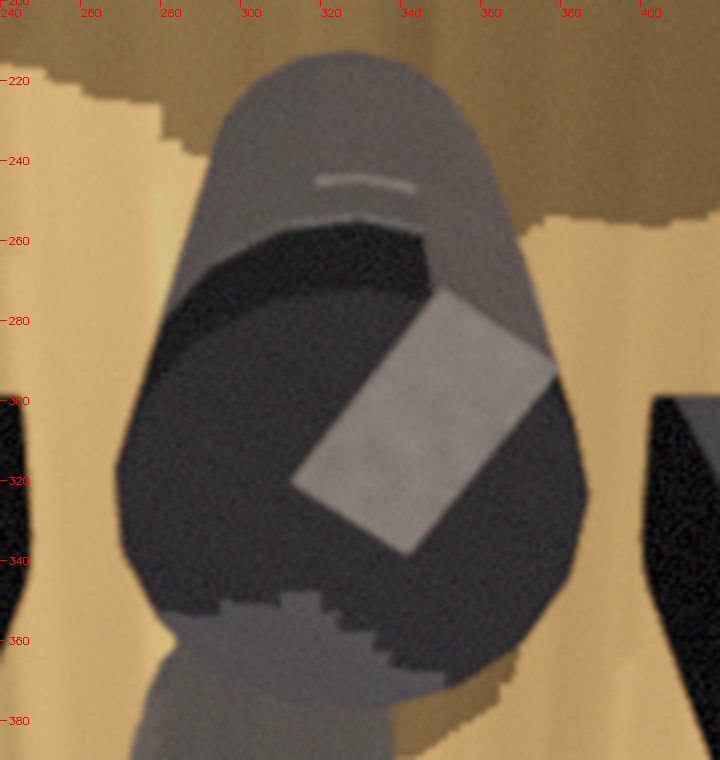

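Run:
```python
from plan import *
c=cam("wrist")
for i,o in [((326,329.3),(364,282.5)),((312.5,320.3),(350,273)),((340.5,338.5),(378,292))]:
    u=pz(c,o,.216)-pz(c,i,.216);print(np.linalg.norm(u),186.3-np.degrees(np.arctan2(u[1],u[0])))
```

```text
0.02464275048843478 125.42487806230734
0.024491841526877074 125.41959277686229
0.024640854398275985 124.55423296184378
```

Call:
jog_arm(
  rows=[
    [0, 0, 0, 0],
    [0, 0, 0, 0],
    [0, 0, 0, 0],
    [0, 0, 0, 0],
  ],
  claw=0,
  grip_force=40,
)

```text
time_s: 50.25
tcp_pos: [0.6771, -0.0221, 0.1649]
tcp_rot: [[0.002, 0.993, 0.115], [0.0, 0.115, -0.993], [-1.0, 0.002, 0.0]]
force: [0.5, 0.2, 5.6]
width: 0.0465
```

Call:
jog_arm(
  rows=[
    [0, 0, 0, -0.156],
    [0, 0, 0, -0.156],
    [0, 0, 0, -0.156],
    [0, 0, 0, -0.156],
    [0, 0, 0, -0.156],
    [0, 0, 0, -0.156],
    [0, 0, 0, -0.156],
  ],
)

```text
time_s: 51.12
tcp_pos: [0.6755, -0.0234, 0.1649]
tcp_rot: [[-0.001, 0.352, 0.936], [-0.002, 0.936, -0.352], [-1.0, -0.002, -0.0]]
force: [-3.9, -0.8, 8.1]
width: 0.0464
```

Call:
jog_arm(
  rows=[
    [0, 0, 0, -0.156],
    [0, 0, 0, -0.156],
    [0, 0, 0, -0.156],
    [0, 0, 0, -0.156],
    [0, 0, 0, -0.156],
    [0, 0, 0, -0.156],
    [0, 0, 0, -0.156],
    [0, 0, 0, 0],
    [0, 0, 0, 0],
  ],
)

```text
time_s: 52.25
tcp_pos: [0.6773, -0.0243, 0.1649]
tcp_rot: [[0.002, -0.664, 0.747], [-0.003, 0.747, 0.664], [-1.0, -0.003, -0.0]]
force: [-0.1, -2.3, 5.6]
width: 0.046
```

Call:
jog_arm(
  rows=[
    [0, 0, 0, 0],
    [0, 0, 0, 0],
    [0, 0, 0, 0],
  ],
  claw=6.5,
)

```text
time_s: 52.62
tcp_pos: [0.6759, -0.022, 0.1635]
tcp_rot: [[-0.001, -0.666, 0.746], [0.0, 0.746, 0.666], [-1.0, 0.001, -0.001]]
force: [0.3, -0.3, 0.2]
width: 0.0652
```

Call:
jog_arm(
  rows=[
    [-2, 0, 0, 0],
    [-3, 0, 0, 0],
    [-4, 0, 0, 0],
    [-4, 0, 0, 0],
    [-3, 0, 0, 0],
    [0, 0, 0, 0],
  ],
)

```text
time_s: 53.38
tcp_pos: [0.6777, -0.0209, 0.3284]
tcp_rot: [[0.007, -0.666, 0.746], [0.002, 0.746, 0.666], [-1.0, -0.003, 0.006]]
force: [0.7, 0.2, -0.6]
width: 0.065
```

Run:
```python
from plan import *
plan(.653,.068,.31,131.3)
c=cam("wrist");cv2.imwrite("pics/w31.png",c["color"][:,:,::-1])
```

```text
t=53.38 tcp=[ 0.6777 -0.0209  0.3284] psi=131.7 q7=1.85 w=0.0650 F=[ 0.7  0.2 -0.6]  shift cm=[1.84 8.29 4.06] turn=0.007 (after shift)
```

View pics/w31.png

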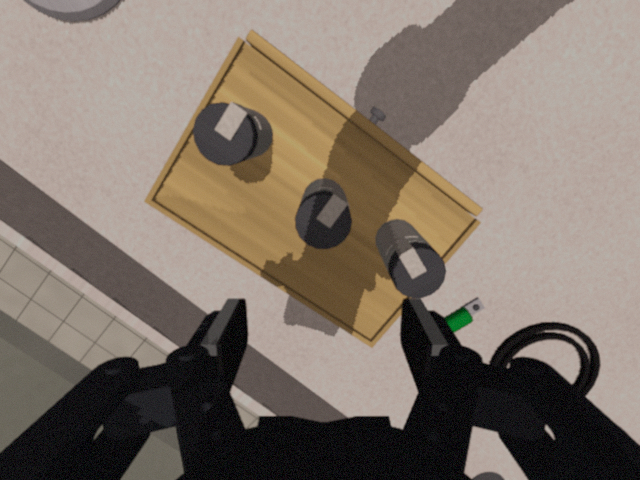

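Call:
jog_arm(
  rows=[
    [0, 2.8, 1.4, 0],
    [0, 2.8, 1.3, 0],
    [1, 2.7, 1.3, 0],
    [1, 0, 0, 0],
    [0, 0, 0, 0],
  ],
)

```text
time_s: 54.05
tcp_pos: [0.6504, 0.0647, 0.3022]
tcp_rot: [[-0.003, -0.665, 0.747], [-0.002, 0.747, 0.665], [-1.0, 0.0, -0.004]]
force: [0.2, -0.1, 0.3]
width: 0.065
```

Run:
```python
from plan import *
plan(.653,.068,.305,131.3)
c=cam("wrist");cv2.imwrite("pics/w32.png",c["color"][:,:,::-1]);crop(c,270,170,380,280,6,"w32c.png")
print(proj(c,[[.653,.068,.215]]))
```

```text
t=54.05 tcp=[0.6504 0.0647 0.3022] psi=131.7 q7=1.69 w=0.0650 F=[ 0.2 -0.1  0.3]  shift cm=[-0.28  0.07  0.42] turn=0.007 (after shift)
[[324.49017011 241.39290538]]
```

View pics/w32c.png

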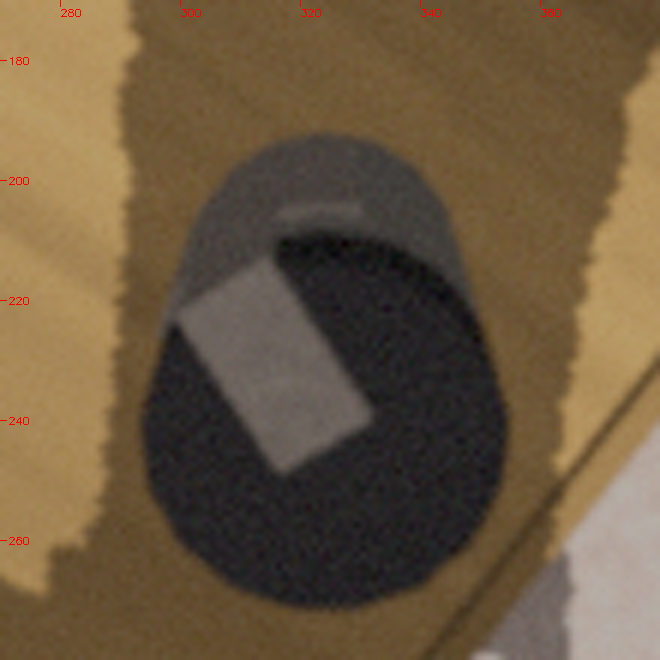

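Run:
```python
from plan import *
plan(.655,.0685,.165,131.3)
c=cam("wrist");print(pz(c,(323,244),.215))
```

```text
t=54.10 tcp=[0.6509 0.0645 0.303 ] psi=131.6 q7=1.69 w=0.0651 F=[ 0.9 -0.2  0.7]  shift cm=[13.79  0.03  0.6 ] turn=0.006 (after shift)
[0.65615746 0.06854054 0.215     ]
```

Call:
jog_arm(
  rows=[
    [3, 0, 0.6, 0],
    [3, 0, 0, 0],
    [3, 0, 0, 0],
    [2, 0, 0, 0],
    [1.5, 0, 0, 0],
    [0.8, 0, 0, 0],
    [0.5, 0, 0, 0],
    [0, 0, 0, 0],
  ],
)

```text
time_s: 55.15
tcp_pos: [0.6555, 0.0705, 0.1662]
tcp_rot: [[0.0, -0.666, 0.746], [0.0, 0.746, 0.666], [-1.0, -0.0, 0.0]]
force: [0.2, -0.9, -0.8]
width: 0.0647
```

Run:
```python
from plan import *
plan(.6555,.0685,.165,131.3)
c=cam("wrist");crop(c,240,200,420,390,4,"w33.png")
print(proj(c,[[.6555,.0685,.215]]))
```

```text
t=55.15 tcp=[0.6555 0.0705 0.1662] psi=131.7 q7=1.58 w=0.0647 F=[ 0.2 -0.9 -0.8]  shift cm=[ 0.12 -0.15 -0.14] turn=0.007 (after shift)
[[319.67006337 323.53485784]]
```

View pics/w33.png

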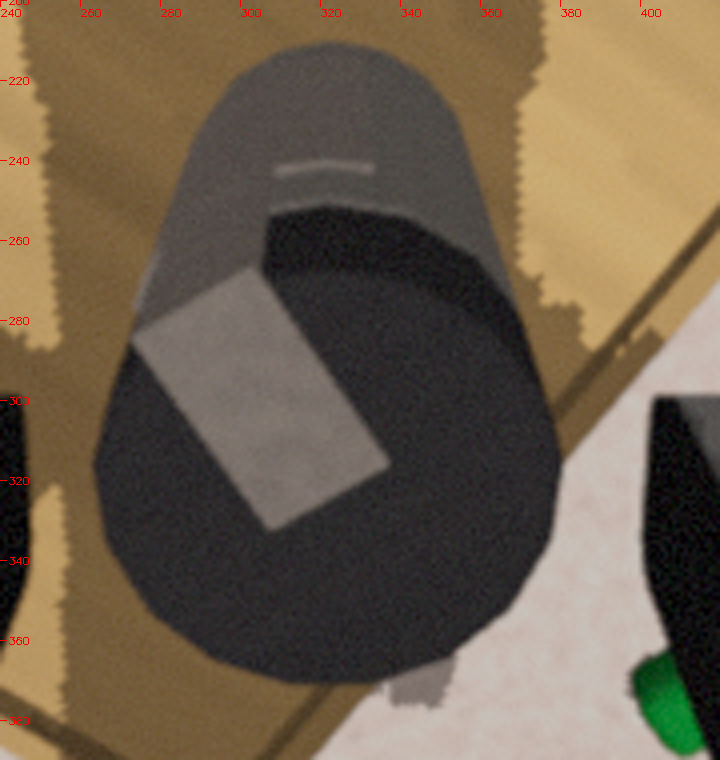

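Run:
```python
from plan import *
c=cam("wrist")
for i,o in [((321.8,324),(287.3,275.2)),((336.5,316),(302,267)),((307,332),(272.5,284))]:
    u=pz(c,o,.216)-pz(c,i,.216);print(np.linalg.norm(u),(186.3-np.degrees(np.arctan2(u[1],u[0])))%360-360)
```

```text
0.024772355472020127 -67.53106994464554
0.024670599980237844 -68.10402533095669
0.024670952588166564 -67.27268756389583
```

Call:
jog_arm(
  rows=[
    [0, 0, 0, 0],
    [0, 0, 0, 0],
    [0, 0, 0, 0],
    [0, 0, 0, 0],
  ],
  claw=0,
  grip_force=40,
)

```text
time_s: 55.75
tcp_pos: [0.656, 0.0706, 0.1669]
tcp_rot: [[0.002, -0.665, 0.747], [0.0, 0.747, 0.665], [-1.0, -0.001, 0.002]]
force: [-0.8, -1.0, 6.2]
width: 0.0458
```

67.6° is 1.18 rad, so eight rows of 0.1475.

Call:
jog_arm(
  rows=[
    [0, 0, 0, 0.1475],
    [0, 0, 0, 0.1475],
    [0, 0, 0, 0.1475],
    [0, 0, 0, 0.1475],
    [0, 0, 0, 0.1475],
    [0, 0, 0, 0.1475],
    [0, 0, 0, 0.1475],
    [0, 0, 0, 0.1475],
    [0, 0, 0, 0],
    [0, 0, 0, 0],
  ],
)

```text
time_s: 57.0
tcp_pos: [0.656, 0.0721, 0.1669]
tcp_rot: [[0.002, 0.433, 0.901], [0.002, 0.901, -0.433], [-1.0, 0.003, 0.001]]
force: [0.1, 2.1, 5.8]
width: 0.0465
```

Call:
jog_arm(
  rows=[
    [0, 0, 0, 0],
    [0, 0, 0, 0],
    [0, 0, 0, 0],
  ],
  claw=6.5,
)

```text
time_s: 57.38
tcp_pos: [0.655, 0.0697, 0.1654]
tcp_rot: [[-0.001, 0.436, 0.9], [-0.001, 0.9, -0.436], [-1.0, -0.001, -0.001]]
force: [0.2, -0.4, -0.2]
width: 0.0653
```

Call:
jog_arm(
  rows=[
    [-2, 0, 0, 0],
    [-3, 0, 0, 0],
    [-4, 0, 0, 0],
    [-4, 0, 0, 0],
    [-5, 0, 0, 0],
    [0, 0, 0, -0.174],
    [0, 0, 0, -0.174],
    [0, 0, 0, -0.174],
    [0, 0, 0, -0.06],
    [0, 0, 0, 0],
  ],
)

```text
time_s: 58.62
tcp_pos: [0.6552, 0.07, 0.3456]
tcp_rot: [[-0.001, -0.129, 0.992], [-0.0, 0.992, 0.129], [-1.0, -0.0, -0.001]]
force: [-0.2, 0.2, -0.4]
width: 0.0651
```

Run:
```python
from plan import *
plan(.675,-.025,.34,96.3)
```

```text
t=58.62 tcp=[0.6552 0.07   0.3456] psi=97.4 q7=1.20 w=0.0651 F=[-0.2  0.2 -0.4]  shift cm=[ 0.56 -9.68  0.73] turn=0.020 (after shift)
```

Call:
jog_arm(
  rows=[
    [0, -4, 0.4, 0.02],
    [0, -4, 0.3, 0],
    [0, -1.5, 0, 0],
    [0, 0, 0, 0],
    [0, 0, 0, 0],
  ],
)

```text
time_s: 59.25
tcp_pos: [0.6731, -0.0206, 0.3462]
tcp_rot: [[-0.0, -0.113, 0.994], [0.002, 0.994, 0.113], [-1.0, 0.002, 0.0]]
force: [0.5, -0.1, -0.7]
width: 0.0651
```

Run:
```python
from plan import *
plan(.675,-.025,.34,96.3)
c=cam("wrist");cv2.imwrite("pics/w34.png",c["color"][:,:,::-1])
crop(c,180,170,310,270,6,"w34a.png");crop(c,280,170,440,270,5,"w34b.png")
```

```text
t=59.25 tcp=[ 0.6731 -0.0206  0.3462] psi=96.5 q7=1.33 w=0.0651 F=[ 0.5 -0.1 -0.7]  shift cm=[ 0.62 -0.46  0.14] turn=0.003 (after shift)
```

View pics/w34.png

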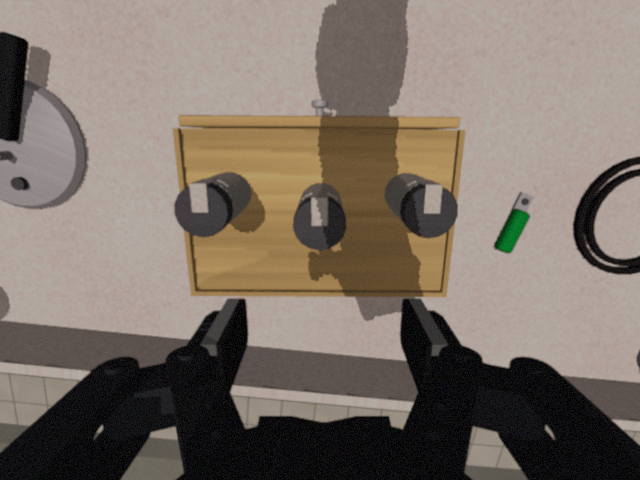

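View pics/w34a.png

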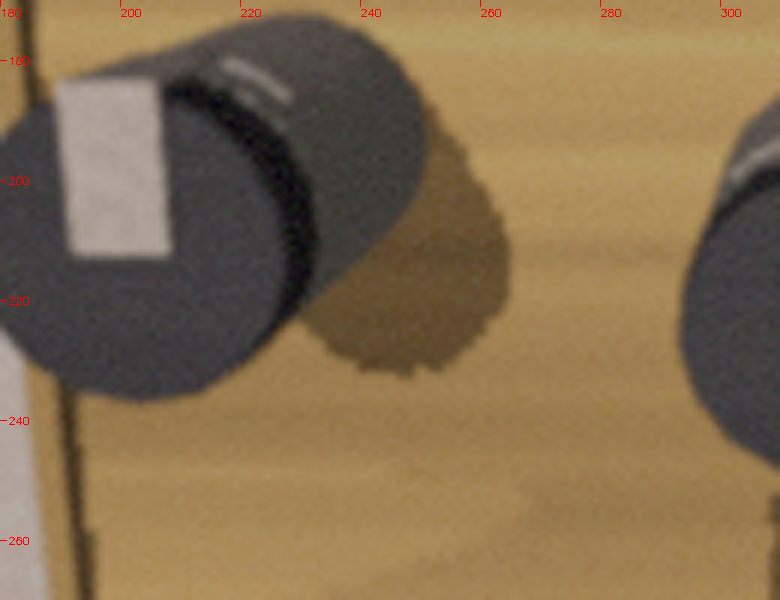

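View pics/w34b.png

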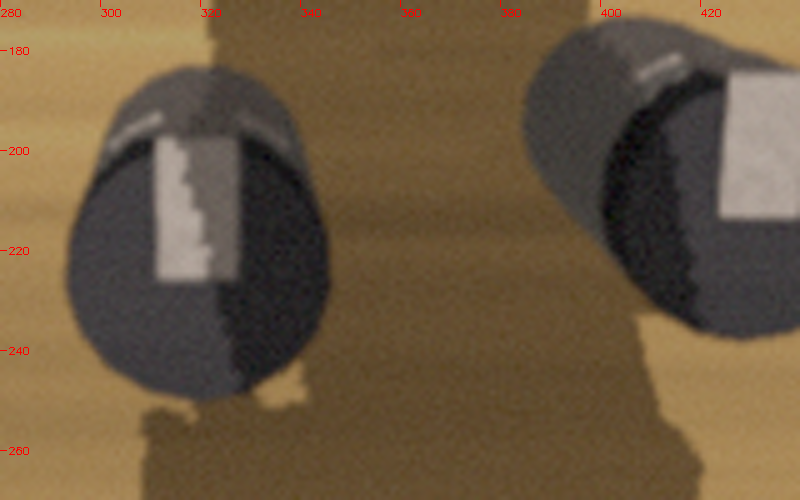

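Run:
```python
from plan import *
c=cam("wrist");crop(c,400,170,470,250,8,"w35.png")
for n,i,o in [("J1l",(191.5,212.3),(189,183.5)),("J1r",(208.3,212.3),(206,183.5)),("J2",(319.1,226),(319.2,197.5)),("J3l",(423.5,213),(425.5,184.5))]:
    u=pz(c,o,.216)-pz(c,i,.216);print(n,np.linalg.norm(u),np.degrees(np.arctan2(u[1],u[0]))%360-186.3)
u=pz(c,(181,116),.103)-pz(c,(460,117),.103);print(np.degrees(np.arctan2(u[1],u[0]))+90)
```

```text
J1l 0.02503717470208719 -1.0205235831648167
J1r 0.025026087793160283 -0.6417474564111387
J2 0.025302158702014656 -0.24843054622530758
J3l 0.024807389019229922 0.792986379508136
6.263917874806353
```

View pics/w35.png

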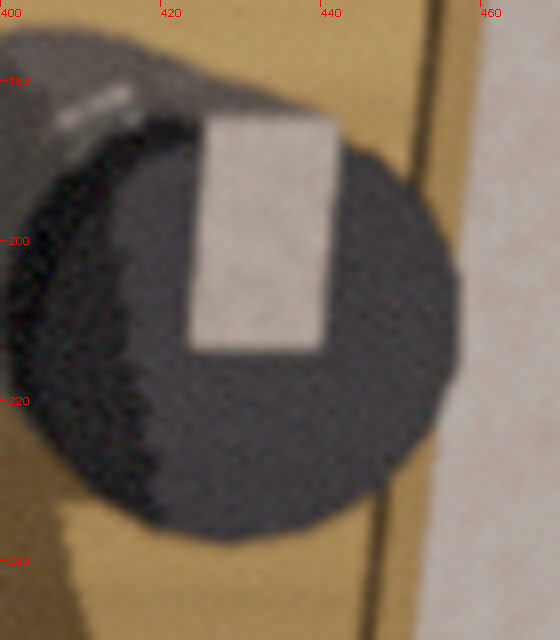

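All three labels face the drawer front to within about 1°. I retreat and take a last overview.

Call:
jog_arm(
  rows=[
    [-3, 0, -4, 0],
    [-3, 0, -5, 0],
    [0, 0, -5, 0],
    [0, 0, -4, 0],
    [0, 0, 0, 0],
    [0, 0, 0, 0],
  ],
)

```text
time_s: 60.1
tcp_pos: [0.4953, -0.0423, 0.4064]
tcp_rot: [[0.002, -0.111, 0.994], [0.0, 0.994, 0.111], [-1.0, 0.0, 0.002]]
force: [-1.1, -0.0, 0.2]
width: 0.0645
```

Run:
```python
from plan import *
plan(.5,-.03,.34)
for n in("scene","side"):
    c=cam(n);cv2.imwrite(f"pics/{n}_end.png",c["color"][:,:,::-1])
    if n=="side":
        for uv in((308,190),(288,259)):print("face top",pz(c,uv,.103))
```

```text
t=60.10 tcp=[ 0.4953 -0.0423  0.4064] psi=96.4 q7=1.38 w=0.0645 F=[-1.1 -0.   0.2]  shift cm=[6.64 1.17 0.59] turn=0.000 (after shift)
face top [ 0.59066266 -0.17927787  0.103     ]
face top [0.56377935 0.11391198 0.103     ]
```

View pics/scene_end.png

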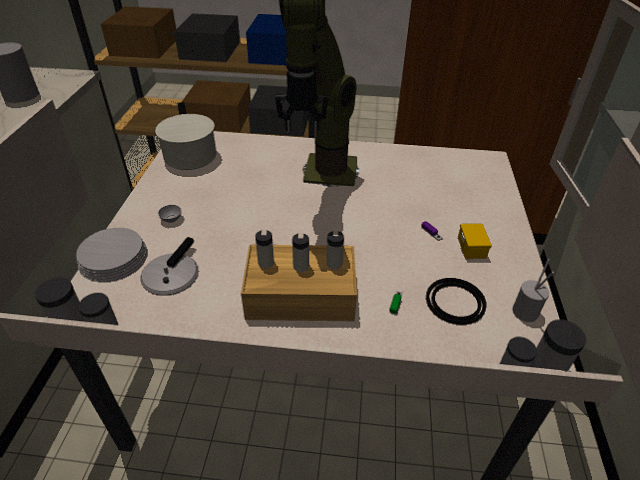

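View pics/side_end.png

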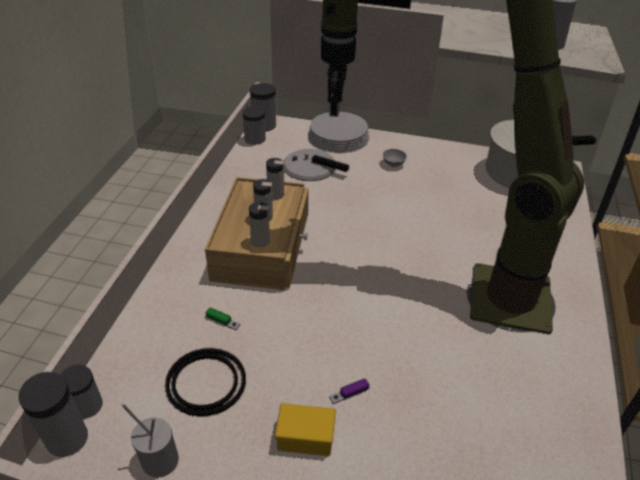

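The overview shows the drawer shut, with its knob at side (304,237), and three upright jars. No spares are left on the shelf. The lid, gaskets, katori, spice box and look-alikes have not moved.

```bash
python3 -c "
from bench import *
print(finish_job())"
```

```text
the job is handed in; nothing more can be done
None
```

The shelf is tidied and I handed the job in at about 60 s of the 210 s allowed.

- **Spares:** both whistle weights and the one black helper handle present are in the drawer. The green and purple look-alikes were not touched.
- **Drawer:** I pushed it home slowly. The resistance rose to about 10 N at the catch, then fell as it snapped over. It stopped firmly and would not move further at 15 N. A later picture puts the front about 14–15 mm ahead of the stand, which matches the home position.
- **Jars:** all three were turned in place and stand upright. Measured from above, their labels are 0.2° to 1.0° off straight out.
- **Left alone:** the lid, gasket rings, katori and yellow spice box look unmoved in the last pictures.

**Disagreements:**
- The fingertips sit about 19 mm behind the stated TCP, so my first try at the handle closed on nothing. It did not disturb the handle, and the second try, lower down, worked.
- The opening read about 2–4 mm less than the sizes given for the things held.
- A brief sideways force of about 4 N appeared while turning the middle jar. Its label still checked out afterwards.

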